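# Dock and pin the ignition modules

### The job

Switch the docking station off by pulling its power lever right over towards the robot, then dock every module that stands in the docking station: push its sled up its own ramp until it rests against the stop, so that the hole in its tongue lines up with the clevis, and push a retaining pin down through both until the pin's collar sits on the clevis; a pin already standing in a clevis bars the tongue, so draw it out first (any pin will do for any bay). Once all the modules present are pinned, and not before, throw the lever right back, away from the robot. Leave any pin that is left over standing upright in the rack or in the clevis of an empty bay, and leave the can, the jar and the screwdriver where they are.

Things in the scene. Friction and masses are not known exactly. Their poses are not given: they have to be found in the camera images.
- bay1: one of 3 identical fixed bays side by side in any order, parallel, 100 mm apart: a flat lane 59 mm wide between walls 20 mm high, then an 8 degree ramp 100 mm long up to two steel stop pillars with a clevis between. Origin: lane floor (6 mm above the work surface), foot of the ramp, mid lane; x points up the ramp, away from the robot. Flat lane x = -115 (a kerb 10 mm high) to 0 mm, stop face x = 100 mm.
- bay1_hole (a point): centre of the 16 mm round hole in the top face of bay1's clevis, 118 mm up-lane from the bay's origin and 49 mm above it.
- sled1: module on a sled, 0.25 to 0.5 kg, loose, may be absent; starts in bay1's flat lane. Steel plate 72 long, 56 wide, 10 mm thick; on it a finned dark metal box 44 long, 50 wide, top 38 mm above the plate's underside; its flat rear face, where to push, is 24 mm behind the origin (plate's rear edge 36 mm behind). Origin: centre of the plate's underside; x points forward to the tongue, up the ramp.
- sled1_hole (a point): centre of the 16 mm hole in the top face of sled1's tongue (28 mm wide, 8 mm thick, level when on the ramp), 56.9 mm forward of and 19.2 mm above its origin; straight under bay1's clevis hole and 13 mm below it when the sled rests against the stop.
- pin1: retaining pin, 70 g, three alike: steel shank 12 mm diameter, 42 mm long with a tapered tip, then a steel collar 22 mm diameter, 4 mm thick, then a black round grip 18 mm diameter, 38 mm high (84 mm in all). Origin at the tip's end, z up along the pin to the grip. Starts standing either in a bay's clevis, where it bars the tongue's way, or in the pin rack.
- pin1_seat (a point): on pin1's axis at the underside of its collar, 42 mm above the tip; at the hole's centre in the clevis's (or rack's) top face when the pin is fully home.
- bay2: a second bay, exactly like bay1. All three stand on one grey base plate 270 x 320 x 6 mm. The clevis: an upper ear 8 mm thick, 70 mm wide across the lane and 40 mm along it (x = 100 to 140 mm), top face 49 mm above the bay's origin, and a lower ear with its hole in line beneath; between them a 25 mm gap for the sled's tongue.
- bay2_hole (a point): centre of the 16 mm round hole in the top face of bay2's clevis, 118 mm up-lane from the bay's origin and 49 mm above it.
- sled2: like sled1, for bay2; may be absent. Docked (plate's front edge on the stop) a sled's origin is 64 mm up-lane of its bay's origin and 9 mm above it, pitched 8 degrees nose up. Sleds slide with friction (a few N to push), have 1.5 mm of play to each side in the lane, and stay where they are left on the ramp.
- sled2_hole (a point): centre of the 16 mm hole in the top face of sled2's tongue (28 mm wide, 8 mm thick, level when on the ramp), 56.9 mm forward of and 19.2 mm above its origin; straight under bay2's clevis hole and 13 mm below it when the sled rests against the stop.
- pin2: a second pin, exactly like pin1
- pin2_seat (a point): on pin2's axis at the underside of its collar, 42 mm above the tip; at the hole's centre in the clevis's (or rack's) top face when the pin is fully home.
- bay3: a third bay, exactly like bay1 (see bay2 for the clevis).
- bay3_hole (a point): centre of the 16 mm round hole in the top face of bay3's clevis, 118 mm up-lane from the bay's origin and 49 mm above it.
- sled3: like sled1, for bay3; may be absent.
- sled3_hole (a point): centre of the 16 mm hole in the top face of sled3's tongue (28 mm wide, 8 mm thick, level when on the ramp), 56.9 mm forward of and 19.2 mm above its origin; straight under bay3's clevis hole and 13 mm below it when the sled rests against the stop.
- pin3: a third pin, exactly like pin1
- pin3_seat (a point): on pin3's axis at the underside of its collar, 42 mm above the tip; at the hole's centre in the clevis's (or rack's) top face when the pin is fully home.
- rack: pin rack, fixed grey block 50 mm deep, 160 mm long (its y), 50 mm high, with three through holes of 16 mm in its top face, at y = -55, 0 and +55 mm on its own y axis (x = 0); origin at the centre of its underside. It stands to the left or the right of the dock; the power lever is on the other side.
- switch (a joint): angle of the dock's power lever (toggle lever on a grey block 70 x 50 x 25 mm): 0 rad = leaning towards the robot, off; 1.0 rad = leaning away from the robot, fully on. It starts on. About 1 N at the knob moves it and it stays where it is left.
- switch_tip (a point): centre of the lever's black ball knob, 26 mm diameter, 80 mm from the lever's axis, which lies 22 mm above the work surface. The knob moves along the block's own x, which is within 0.15 rad of straight away from the robot.
- can: bystander: plain aluminium can, 54 mm diameter, 110 mm high, origin at the centre of its underside
- jar: bystander: small white jar with a steel cap, 56 mm diameter, 65 mm high, origin at the centre of its underside
- screwdriver: bystander: screwdriver lying beyond the dock, origin at its underside
Mind the look-alikes: they are no part of the job. What is shaped like the pin2 but green or orange is not meant.

How it is judged:
On the way, in this order (a step that is already met when the one before it is completed fails the run):
1. the power lever is off while no module is docked (value of joint switch below 0.15 rad and horizontal distance between sled1_hole and bay1_hole above 0.015 m and horizontal distance between sled2_hole and bay2_hole above 0.015 m and horizontal distance between sled3_hole and bay3_hole above 0.015 m), for 0.2 s.
2. every module present is against its stop and pinned, with the lever still off (horizontal distance between sled1_hole and bay1_hole below 0.005 m and horizontal distance between sled2_hole and bay2_hole below 0.005 m and horizontal distance between sled3_hole and bay3_hole below 0.005 m and linear speed of each of sled1, sled2, sled3 below 0.02 m/s and ((horizontal distance between pin1_seat and sled1_hole below 0.006 m and z of pin1_seat in the frame of sled1_hole between 0.008 and 0.018 m and angle between pin1's own z axis and vertical below 0.12 rad) or (horizontal distance between pin2_seat and sled1_hole below 0.006 m and z of pin2_seat in the frame of sled1_hole between 0.008 and 0.018 m and angle between pin2's own z axis and vertical below 0.12 rad) or (horizontal distance between pin3_seat and sled1_hole below 0.006 m and z of pin3_seat in the frame of sled1_hole between 0.008 and 0.018 m and angle between pin3's own z axis and vertical below 0.12 rad)) and ((horizontal distance between pin1_seat and sled2_hole below 0.006 m and z of pin1_seat in the frame of sled2_hole between 0.008 and 0.018 m and angle between pin1's own z axis and vertical below 0.12 rad) or (horizontal distance between pin2_seat and sled2_hole below 0.006 m and z of pin2_seat in the frame of sled2_hole between 0.008 and 0.018 m and angle between pin2's own z axis and vertical below 0.12 rad) or (horizontal distance between pin3_seat and sled2_hole below 0.006 m and z of pin3_seat in the frame of sled2_hole between 0.008 and 0.018 m and angle between pin3's own z axis and vertical below 0.12 rad)) and ((horizontal distance between pin1_seat and sled3_hole below 0.006 m and z of pin1_seat in the frame of sled3_hole between 0.008 and 0.018 m and angle between pin1's own z axis and vertical below 0.12 rad) or (horizontal distance between pin2_seat and sled3_hole below 0.006 m and z of pin2_seat in the frame of sled3_hole between 0.008 and 0.018 m and angle between pin2's own z axis and vertical below 0.12 rad) or (horizontal distance between pin3_seat and sled3_hole below 0.006 m and z of pin3_seat in the frame of sled3_hole between 0.008 and 0.018 m and angle between pin3's own z axis and vertical below 0.12 rad)) and value of joint switch below 0.5 rad), for 0.2 s.
3. the power lever is back on (value of joint switch above 0.85 rad), for 0.2 s.
At the end, for the whole second after the job is handed in: each present sled's tongue hole within 5 mm (in plan) of its own bay's clevis hole, with an upright pin (within 0.12 rad) through both, its collar within 5 mm of the clevis; every pin stands upright (within 0.15 rad) and at rest; the lever beyond 0.85 rad (horizontal distance between sled1_hole and bay1_hole below 0.005 m and horizontal distance between sled2_hole and bay2_hole below 0.005 m and horizontal distance between sled3_hole and bay3_hole below 0.005 m and linear speed of each of sled1, sled2, sled3, pin1, pin2, pin3 below 0.02 m/s and ((horizontal distance between pin1_seat and sled1_hole below 0.006 m and z of pin1_seat in the frame of sled1_hole between 0.008 and 0.018 m and angle between pin1's own z axis and vertical below 0.12 rad) or (horizontal distance between pin2_seat and sled1_hole below 0.006 m and z of pin2_seat in the frame of sled1_hole between 0.008 and 0.018 m and angle between pin2's own z axis and vertical below 0.12 rad) or (horizontal distance between pin3_seat and sled1_hole below 0.006 m and z of pin3_seat in the frame of sled1_hole between 0.008 and 0.018 m and angle between pin3's own z axis and vertical below 0.12 rad)) and ((horizontal distance between pin1_seat and sled2_hole below 0.006 m and z of pin1_seat in the frame of sled2_hole between 0.008 and 0.018 m and angle between pin1's own z axis and vertical below 0.12 rad) or (horizontal distance between pin2_seat and sled2_hole below 0.006 m and z of pin2_seat in the frame of sled2_hole between 0.008 and 0.018 m and angle between pin2's own z axis and vertical below 0.12 rad) or (horizontal distance between pin3_seat and sled2_hole below 0.006 m and z of pin3_seat in the frame of sled2_hole between 0.008 and 0.018 m and angle between pin3's own z axis and vertical below 0.12 rad)) and ((horizontal distance between pin1_seat and sled3_hole below 0.006 m and z of pin1_seat in the frame of sled3_hole between 0.008 and 0.018 m and angle between pin1's own z axis and vertical below 0.12 rad) or (horizontal distance between pin2_seat and sled3_hole below 0.006 m and z of pin2_seat in the frame of sled3_hole between 0.008 and 0.018 m and angle between pin2's own z axis and vertical below 0.12 rad) or (horizontal distance between pin3_seat and sled3_hole below 0.006 m and z of pin3_seat in the frame of sled3_hole between 0.008 and 0.018 m and angle between pin3's own z axis and vertical below 0.12 rad)) and angle between each of pin1, pin2, pin3's own z axis and vertical below 0.15 rad and value of joint switch above 0.85 rad); the robot touches nothing.
It fails at once if the can is moved more than 4 cm (distance of can from where it was at the start of the episode above 0.04 m).
It fails at once if the jar is moved more than 4 cm (distance of jar from where it was at the start of the episode above 0.04 m).
It fails at once if the screwdriver is moved more than 4 cm (distance of screwdriver from where it was at the start of the episode above 0.04 m).
Of sled1, sled2, sled3 only 2 to 3 are there at a start; the rules pass over those that are not, and their reading is None.
At some moment in a run one of sled1, sled2, sled3 may be knocked a few centimetres aside while the robot is not near it.
It also fails if it takes over 210 s, if anything falls off the work surface, if the arm or the gripper's body presses on something with over 40 N, if the wrist force passes 120 N, or if a joint passes its speed limit or range.

### The arm

A 7-joint arm with a two-finger parallel gripper is mounted at the origin on the work surface. World frame = base frame: x ahead of the robot, y to its left, z up, the work surface at z = 0. Lengths are in m, angles in rad, forces in N, time in s.
With the tool pointing down it reaches from about 0.4 to 0.85 m from the base axis. Payload 10.4 kg.
Tool frame: the origin (TCP) lies at the very end of the fingers, on their centre line; the grasp point (between the pads) lies r.hold_point_z behind it (r.hold_point_z is the distance from the TCP to the grasp point, in m); z points along the fingers, y is the direction in which the jaws open and shut (so a half turn about z gives the same grasp; the last joint's range is limited). The gripper opens to 87 mm and grips with 3 to 60 N. Pads are 19 mm wide; open, the fingers measure 117 mm over their backs; the gripper's body (75 mm by 190 mm) begins 51 mm behind the grasp point.
Start: joints at [-1.325, 0.332, -0.065, 1.46, 0.022, 1.35, -0.088], TCP at [0.166, 0.603, 0.223] pointing down, gripper open.
Joint ranges: [-2.6, 2.6], [-0.5, 2.12], [-1.47, 1.34], [0.16, 2.42], [-1.27, 4.41], [0.06, 2.06], [-2.6, 2.6]. Speed limits (rad/s): [2.22, 2.22, 2.79, 2.79, 3.14, 3.14, 3.14].

### API

Orientations are given as a unit quaternion [x, y, z, w].
In Python, from bench import r gives the robot as it stands.
- The arm moves only by the tool send_rows, never from a script. Its argument "commands" is a list of rows, each a list of 7 numbers: the shift along the world's x, y, z normalised to -1 to 1, where 1 is 0.03 m, then the turn, a rotation vector about the world's x, y, z normalised to -1 to 1, where 1 is 5 degrees, then the gripper command: -1 is fully open, 1 is shut, values between are in proportion. In form: [[tx, ty, tz, ax, ay, az, jaw], ...]. A call has 1 to 10 rows; each row shifts and turns the pose as measured when the row begins; what a row does not reach is not made up. A row lasts 1/12 s, in which the tool goes at most 41.7 mm and 7.16 degrees, less where a joint would pass 70% of its speed; a pose out of reach is approached as far as the arm can. A call with a number of a shift or a turn outside -1 to 1 is refused whole. A call with a gripper value outside its range is refused whole. The fingers move at their own pace and stop on an object; "grip_force" is the grip in N (left out, the last holds). Time passes only in rows, so rows that do not move let the fingers close. It gives the time, the measured TCP pose, the force and the opening at its end, in the units of the state.
- r.read_state(): the state, without advancing time (a new reading comes with each control period).
- r.camera(name): name is "side" or "top"; returns the picture (480x640x3 uint8, blue, green, red); there is no depth.
- r.calibration(name): a dict with "K" (3x3 intrinsics, pixels), "dist" ([k1, k2, p1, p2, k3] as OpenCV has them; the pictures are not rectified), "R" (3x3) and "t" (3): a world point X has camera coordinates R X + t. Camera axes: x right, y down, z forward; pixel columns grow to the right and rows downward; lengths in m; the calibration is good to about 2 mm. A picture is of the moment at which its call begins. calibration takes no time and is no camera call.
- r.close_job(): hands the job in, once; it reports no verdict.
The state is a dict: "time": time; "joint_positions": joint angles; "joint_vel": joint speeds; "joint_torque": joint torques, N m; "ee_pos": TCP position; "eef_rot": TCP orientation; "ft_force": force on the tool from outside, world axes, zero at the start; "torque": the same for the moment, N m; "width": finger opening in m.
Only numpy, scipy, OpenCV 4.12 (cv2) and the standard library are available. Lean on these libraries where they do the work, as an engineer would, in place of code of your own. Each camera call takes 0.05 s, during which the arm holds its last target.

## Working session

There is one attempt and no reset: what is moved stays moved. The work goes in short steps, Python scripts to look and compute and a tool call to move; the robot and the scene stay as the last step left them, time stands still between calls to the robot, and variables do not carry over. Pictures are saved under pics/ and viewed, and the job is handed in when it is done.

Besides the shell and the picture viewer there is one more tool, called after "Request:" in YAML: its name, and indented under it one key for each argument. send_rows: Moves the arm, as the interface text tells. Scaled input: -1 to 1 covers 0.03 m each way for a shift and 5 degrees each way for a turn. Its arguments: {"type":"object","properties":{"commands":{"type":"array"},"grip_force":{"type":"number"}},"required":["commands"]}

```bash
ls; mkdir -p pics; python3 - <<'E'
from bench import r
import cv2
s=r.read_state(); print({k:(v if not hasattr(v,'tolist') else v.tolist()) for k,v in s.items()}); print(r.hold_point_z)
for n in ("side","top"):
    cv2.imwrite(f"pics/{n}0.png", r.camera(n)); c=r.calibration(n); print(n,c)
E
```

```text
pics
{'time': 0.0, 'joint_positions': [-1.324630463651977, 0.33292880345582887, -0.06469791016173612, 1.4609388706303712, 0.021615427103710085, 1.349901324594693, -0.08849685762458712], 'joint_vel': [0.0014222833847792433, 0.0015891061624404856, -0.00206865380502608, 0.001404258300979304, 0.00026645361055836357, 3.769818200015601e-05, -0.00032123351061271236], 'joint_torque': [0.00012608601991814794, -62.327706813812256, 0.024509437498636544, -38.98672699928284, -0.061316778883337975, 0.04018554696813226, 0.00012902751677756896], 'ee_pos': [0.1658724103454259, 0.6021833557976696, 0.22171955930141427], 'eef_rot': [0.13396616170459377, 0.9909856304273285, -0.0007378779090649213, -5.7800348858725696e-05], 'ft_force': [-0.08045824336792735, -0.2038711349007289, 0.17696147978441568], 'torque': [-0.03850267462397232, -0.033074321062848355, -0.006112031974583696], 'width': 0.08701021637380636}
0.0187
side {'K': array([[514.58025821,   0.        , 313.26137464],
       [  0.        , 514.58025821, 246.53464264],
       [  0.        ,   0.        ,   1.        ]]), 'dist': array([-0.07356833,  0.        ,  0.        ,  0.        ,  0.        ]), 'R': array([[ 0.9484989 , -0.31630266,  0.01739137],
       [-0.16679015, -0.54532163, -0.82146538],
       [ 0.26931557,  0.7762583 , -0.56999313]]), 't': array([-0.55708663,  0.18488345,  0.90403451])}
top {'K': array([[578.8330436 ,   0.        , 313.14207711],
       [  0.        , 578.8330436 , 244.54448508],
       [  0.        ,   0.        ,   1.        ]]), 'dist': array([-0.11523304,  0.        ,  0.        ,  0.        ,  0.        ]), 'R': array([[ 0.01681619, -0.99984797, -0.00461108],
       [-0.99865528, -0.01656958, -0.04912318],
       [ 0.0490393 ,  0.00543095, -0.99878208]]), 't': array([-0.01761571,  0.61790325,  1.58518748])}
```

View pics/top0.png

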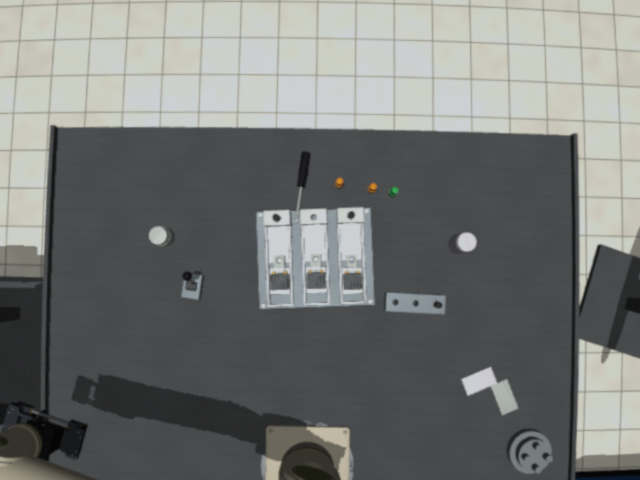

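View pics/side0.png

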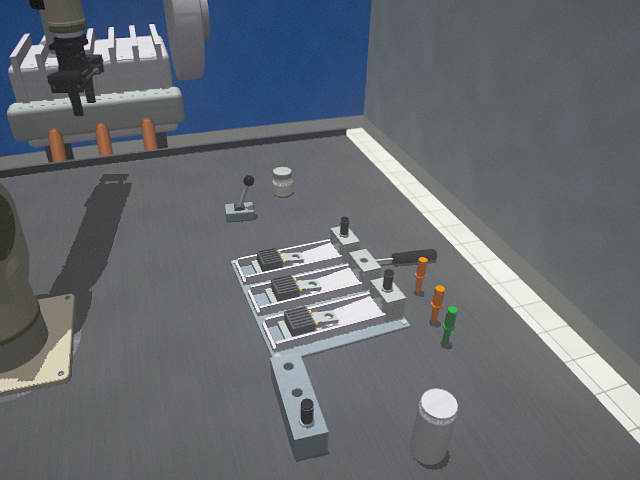

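```bash
cat > h.py <<'E'
import numpy as np, cv2
from bench import r
cal={n:r.calibration(n) for n in("side","top")}
def proj(n,X):
    c=cal[n]; rv=cv2.Rodrigues(c["R"])[0]
    return cv2.projectPoints(np.array(X,float).reshape(-1,1,3),rv,c["t"],c["K"],c["dist"])[0].reshape(-1,2)
def ray(n,uv):
    c=cal[n]; p=cv2.undistortPoints(np.array(uv,float).reshape(-1,1,2),c["K"],c["dist"]).reshape(-1,2)
    d=np.c_[p,np.ones(len(p))]@c["R"]; return -c["R"].T@c["t"], d
def onz(n,uv,z):
    o,d=ray(n,uv); return o+d*((z-o[2])/d[:,2])[:,None]
def crop(n,img,x0,y0,w,h,name,size=(800,600)):
    s=min(size[0]/w,size[1]/h); cv2.imwrite("pics/"+name,cv2.resize(img[y0:y0+h,x0:x0+w],None,fx=s,fy=s,interpolation=cv2.INTER_CUBIC)); print(name,'scale',s)
def st():
    s=r.read_state(); print('t %.2f'%s['time'],'p',np.round(s['ee_pos'],4),'q',np.round(s['eef_rot'],4),'F',np.round(s['ft_force'],1),'w %.4f'%s['width']); return s
E
python3 - <<'E'
from h import *
t=cv2.imread("pics/top0.png"); s=cv2.imread("pics/side0.png")
crop("top",t,250,200,133,100,"c1.png"); crop("top",t,160,225,80,80,"c2.png",(480,480)); crop("top",t,375,270,80,60,"c3.png",(480,480))
crop("side",s,220,205,200,150,"c4.png"); crop("side",s,260,340,80,120,"c5.png",(480,600));crop("side",s,215,165,60,60,"c6.png",(480,480))
E
```

```text
c1.png scale 6.0
c2.png scale 6.0
c3.png scale 6.0
c4.png scale 4.0
c5.png scale 5.0
c6.png scale 8.0
```

View pics/c1.png

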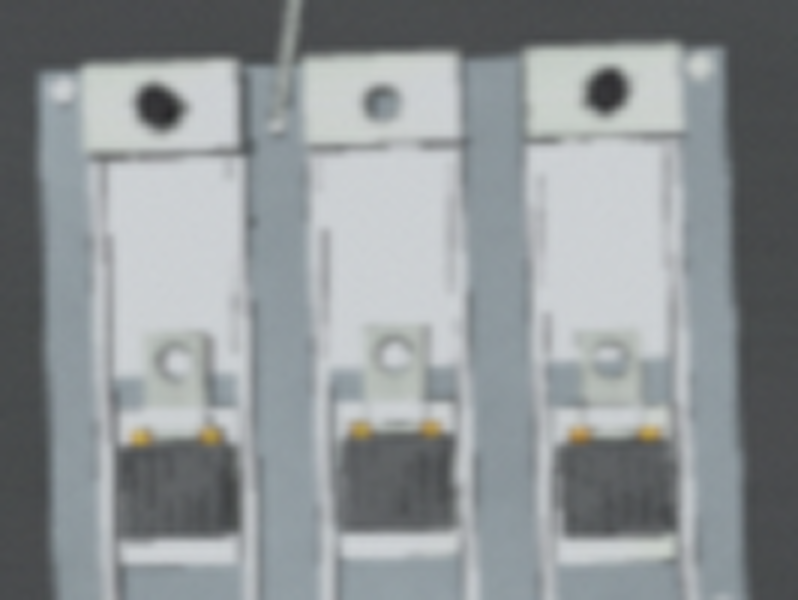

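View pics/c2.png

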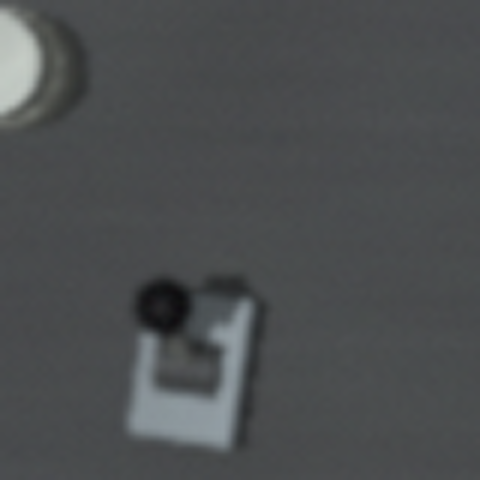

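View pics/c3.png

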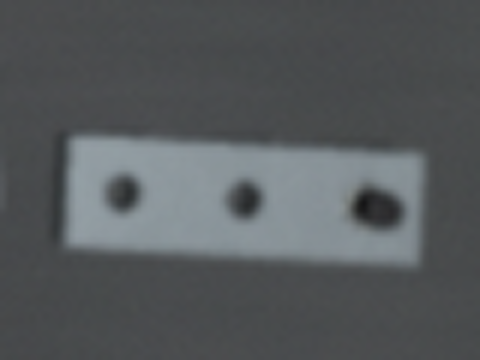

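View pics/c4.png

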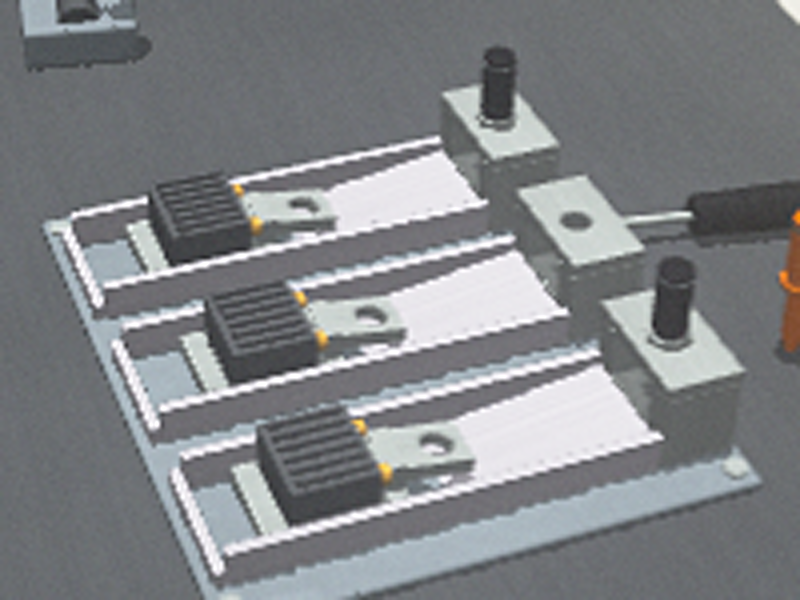

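View pics/c5.png

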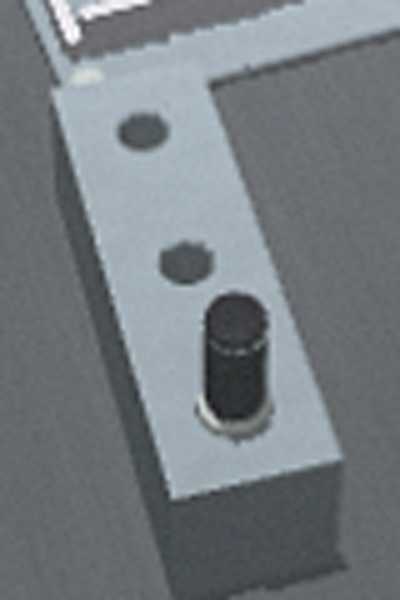

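View pics/c6.png

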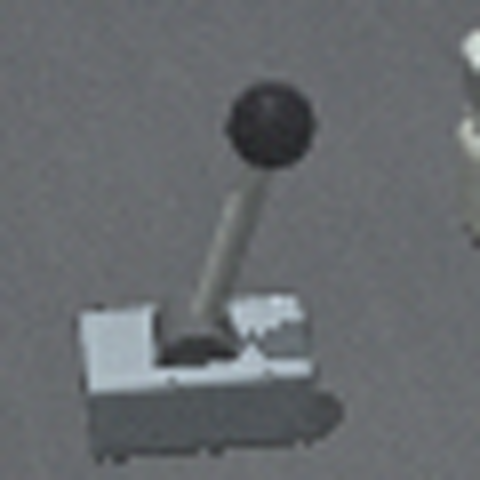

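```bash
cat > fit.py <<'E'
from h import *
from scipy.optimize import least_squares
def P(l,x0,y0,s): l=np.array(l,float); return (l+0.5)/s-0.5+[x0,y0]
obs=[]
C=[[-.018,.035],[.022,.035],[.022,-.035],[-.018,-.035]]
side={1:[(443,93),(505,84),(558,146),(497,160)],0:[(518,190),(585,177),(643,250),(575,265)],-1:[(603,301),(678,287),(745,370),(670,388)]}
for k,v in side.items():
    for c,u in zip(C,P(v,220,205,4)): obs.append(("side",[c[0],c[1]+.1*k,.055],u))
top={1:[(84,66),(238,59)],0:[(304,58),(461,50)],-1:[(524,48),(682,41)]}
for k,v in top.items():
    for c,u in zip(C[1:3],P(v,250,200,6)): obs.append(("top",[c[0],c[1]+.1*k,.055],u))
for n,uv in (("side",P([(576,221)],220,205,4)[0]),("top",P([(383,103)],250,200,6)[0])): obs.append((n,[0,0,.055],uv))
def res(p,full=False):
    o=[]
    c,s=np.cos(p[2]),np.sin(p[2])
    for n,l,u in obs:
        X=[p[0]+c*l[0]-s*l[1],p[1]+s*l[0]+c*l[1],l[2]]
        o.append(proj(n,X)[0]-u)
    return np.array(o) if full else np.ravel(o)
f=least_squares(res,[.75,0,0],loss='soft_l1'); print('dock hole mid',f.x); 
for o,e in zip(obs,res(f.x,True)): print(o[0],o[1],np.round(e,2))
print('hole top',onz("top",P([(383,103)],250,200,6),.055),'side',onz("side",P([(576,221)],220,205,4),.055))
# rack
ro=P([(122,193),(245,200)],375,270,6); print('rack top',onz("top",ro,.05))
ro=P([(142,132),(187,263)],260,340,5); print('rack side',onz("side",ro,.05))
print('rack pin top-disc side z.134-:',onz("side",P([(237,316)],260,340,5),.05+.042), 'top', onz("top",P([(381,209)],375,270,6),.05+.042))
# pins in clevis: grip top centre
print('pins top',onz("top",P([(160,104),(607,91)],250,200,6),.055+.038),'side',onz("side",P([(499,56),(676,268)],220,205,4),.055+.042))
# knob triangulate
a,d1=ray("top",P([(163,306)],160,225,6)); b,d2=ray("side",P([(271,125)],215,165,8))
A=np.c_[d1[0],-d2[0]]; k=np.linalg.lstsq(A,b-a,rcond=None)[0]; print('knob',a+d1[0]*k[0],b+d2[0]*k[1])
# switch block
print('block near edge corners',onz("top",P([(128,433),(237,448),(140,335),(257,298)],160,225,6),.025))
print('block side',onz("side",P([(82,312),(92,389),(312,370),(295,297)],215,165,8),.025))
E
python3 fit.py
```

```text
dock hole mid [ 0.69301245 -0.00662723  0.05417986]
side [-0.018, 0.135, 0.055] [-0.59  0.32]
side [0.022, 0.135, 0.055] [ 0.17 -0.69]
side [0.022, 0.065, 0.055] [0.39 0.13]
side [-0.018, 0.065, 0.055] [-1.25  0.25]
side [-0.018, 0.035, 0.055] [-0.61  0.4 ]
side [0.022, 0.035, 0.055] [-0.19 -0.13]
side [0.022, -0.035, 0.055] [0.74 0.35]
side [-0.018, -0.035, 0.055] [-0.11  0.81]
side [-0.018, -0.065, 0.055] [-0.32  0.64]
side [0.022, -0.065, 0.055] [-0.91 -0.28]
side [0.022, -0.135, 0.055] [0.16 0.64]
side [-0.018, -0.135, 0.055] [0.01 1.11]
top [0.022, 0.135, 0.055] [-0.4  -0.62]
top [0.022, 0.065, 0.055] [-0.26 -0.45]
top [0.022, 0.035, 0.055] [-0.19 -0.71]
top [0.022, -0.035, 0.055] [-0.5  -0.35]
top [0.022, -0.065, 0.055] [ 0.08 -0.43]
top [0.022, -0.135, 0.055] [-0.43 -0.21]
side [0, 0, 0.055] [0.02 0.18]
top [0, 0, 0.055] [-0.12 -0.61]
hole top [[ 0.69137309 -0.00698632  0.055     ]] side [[ 0.69323243 -0.00602424  0.055     ]]
rack top [[ 0.46550471 -0.23075463  0.05      ]
 [ 0.46310163 -0.28643534  0.05      ]]
rack side [[ 0.46678824 -0.23058305  0.05      ]
 [ 0.46510088 -0.28547432  0.05      ]]
rack pin top-disc side z.134-: [[ 0.46293342 -0.34040424  0.092     ]] top [[ 0.46195941 -0.33934579  0.092     ]]
pins top [[ 0.68566097  0.0908574   0.093     ]
 [ 0.69461841 -0.10559208  0.093     ]] side [[ 0.68703751  0.09282028  0.097     ]
 [ 0.69783231 -0.10600614  0.097     ]]
knob [0.52672619 0.3234425  0.09864881] [0.52807977 0.32313957 0.0985694 ]
block near edge corners [[0.46745043 0.35483859 0.025     ]
 [0.46166791 0.30405279 0.025     ]
 [0.51256302 0.35032545 0.025     ]
 [0.53061672 0.29636968 0.025     ]]
block side [[0.4706538  0.35594209 0.025     ]
 [0.46509405 0.30857827 0.025     ]
 [0.5318891  0.30007005 0.025     ]
 [0.53687941 0.34570889 0.025     ]]
```

Request:
send_rows:
  commands:
    - [0.9,-0.65,0,0,0,0.2,1]
    - [0.9,-0.65,0,0,0,0.2,1]
    - [0.9,-0.65,0,0,0,0.2,1]
    - [0.9,-0.65,0,0,0,0.2,1]
    - [0.9,-0.65,0,0,0,0.2,1]
    - [0.9,-0.65,0,0,0,0.2,1]
    - [0.9,-0.65,0,0,0,0.2,1]
    - [0.9,-0.65,0,0,0,0.2,1]
    - [0.9,-0.65,0,0,0,0.2,1]
    - [0.9,-0.65,0,0,0,0.2,1]
  grip_force: 20

```text
time: 0.93
ee_pos: [0.4347, 0.4002, 0.2172]
eef_rot: [0.035, 0.999, -0.004, -0.004]
ft_force: [-0.0, 0.2, -0.1]
width: 0.0283
```

```bash
python3 -c "
from h import *
print('jar',onz('top',[[161,235]],.065),'can',onz('top',[[466,242]],.11),'drv',onz('top',[[305,155],[303,185],[298,215]],.015))
s=st()"
```

```text
jar [[0.63468833 0.40451305 0.065     ]] can [[ 0.62676895 -0.40805066  0.11      ]] drv [[0.86821887 0.01966935 0.015     ]
 [0.78352824 0.0237182  0.015     ]
 [0.69944661 0.03607703 0.015     ]]
t 0.93 p [0.4347 0.4002 0.2172] q [ 0.0347  0.9994 -0.0036 -0.0036] F [-0.   0.2 -0.1] w 0.0283
```

Request:
send_rows:
  commands:
    - [0.94,-0.55,0,0,0,0,1]
    - [0.94,-0.55,0,0,0,0,1]
    - [0.94,-0.55,0,0,0,0,1]
    - [0.94,-0.55,0,0,0,0,1]
    - [0.94,-0.55,0,0,0,0,1]
    - [0,0,-0.9,0,0,0,1]
    - [0,0,-0.9,0,0,0,1]
    - [0,0,-0.9,0,0,0,1]
    - [0,0,-0.9,0,0,0,1]
    - [0,0,-0.9,0,0,0,1]

```text
time: 1.77
ee_pos: [0.5921, 0.3015, 0.0806]
eef_rot: [0.041, 0.999, -0.004, 0.001]
ft_force: [-0.4, 0.4, -0.2]
width: 0.0006
```

```bash
python3 -c "
from h import *
s=st(); i=r.camera('side'); crop('side',i,160,60,200,150,'l1.png')"
```

```text
t 1.77 p [0.5921 0.3015 0.0806] q [ 0.0412  0.9991 -0.0042  0.0011] F [-0.4  0.4 -0.2] w 0.0006
l1.png scale 4.0
```

View pics/l1.png

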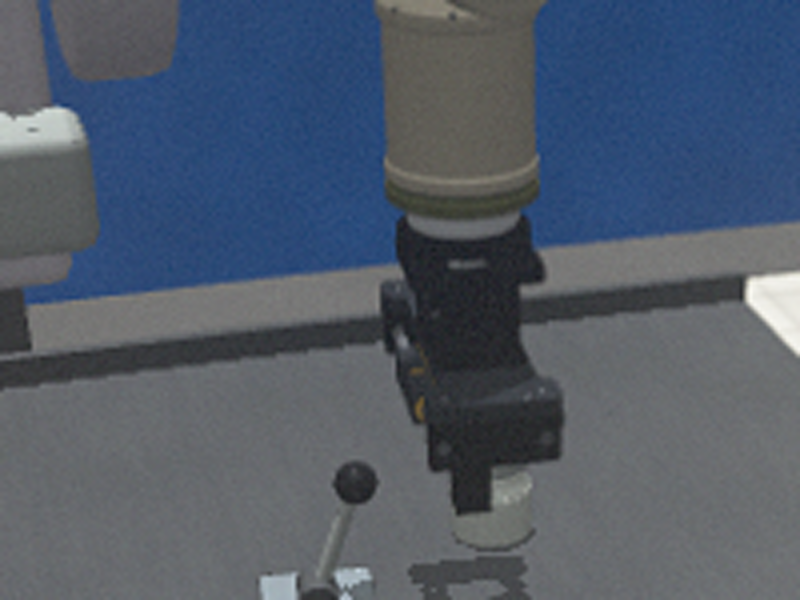

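Request:
send_rows:
  commands:
    - [0,0.5,0,0,0,0,1]
    - [-0.4,0.1,0,0,0,0,1]
    - [-0.4,0.05,0,0,0,0,1]
    - [-0.4,0.05,0,0,0,0,1]
    - [-0.4,0.05,0,0,0,0,1]
    - [-0.4,0.05,0,0,0,0,1]
    - [-0.4,0.05,0,0,0,0,1]
    - [-0.4,0.05,0,0,0,0,1]
    - [-0.4,0.05,0,0,0,0,1]

```text
time: 2.57
ee_pos: [0.4907, 0.3341, 0.0784]
eef_rot: [0.041, 0.999, -0.007, -0.002]
ft_force: [2.1, 0.3, -0.8]
width: 0.0006
```

```bash
python3 -c "
from h import *
s=st(); i=r.camera('side'); crop('side',i,160,60,200,150,'l2.png')"
```

```text
t 2.57 p [0.4907 0.3341 0.0784] q [ 0.0414  0.9991 -0.0068 -0.0018] F [ 2.1  0.3 -0.8] w 0.0006
l2.png scale 4.0
```

View pics/l2.png

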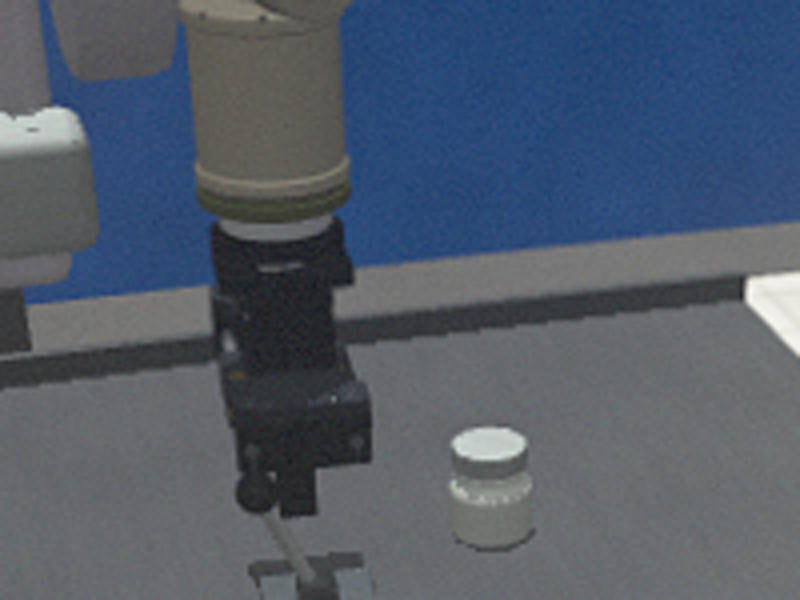

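Request:
send_rows:
  commands:
    - [-0.3,0,0,0,0,0,1]
    - [-0.3,0,0,0,0,0,1]
    - [-0.2,0,0,0,0,0,1]

```text
time: 2.87
ee_pos: [0.4826, 0.3318, 0.0815]
eef_rot: [0.044, 0.999, -0.003, 0.016]
ft_force: [20.9, 0.9, -12.4]
width: 0.0006
```

Request:
send_rows:
  commands:
    - [0,0,0,0,0,0,1]
    - [0,0,0,0,0,0,1]
    - [0.5,0,0,0,0,0,1]
    - [0.5,0,0.3,0,0,0,1]
    - [0.3,0,0.9,0,0,0,1]
    - [0,0,0.9,0,0,0,1]
    - [0,0,0.9,0,0,0,1]

```text
time: 3.45
ee_pos: [0.5183, 0.3293, 0.1681]
eef_rot: [0.045, 0.999, -0.007, 0.011]
ft_force: [0.1, -0.6, 0.5]
width: 0.0003
```

```bash
python3 -c "
from h import *
s=st(); i=r.camera('side'); crop('side',i,160,60,200,150,'l3.png')"
```

```text
t 3.45 p [0.5183 0.3293 0.1681] q [ 0.0445  0.9989 -0.0072  0.0107] F [ 0.1 -0.6  0.5] w 0.0003
l3.png scale 4.0
```

View pics/l3.png

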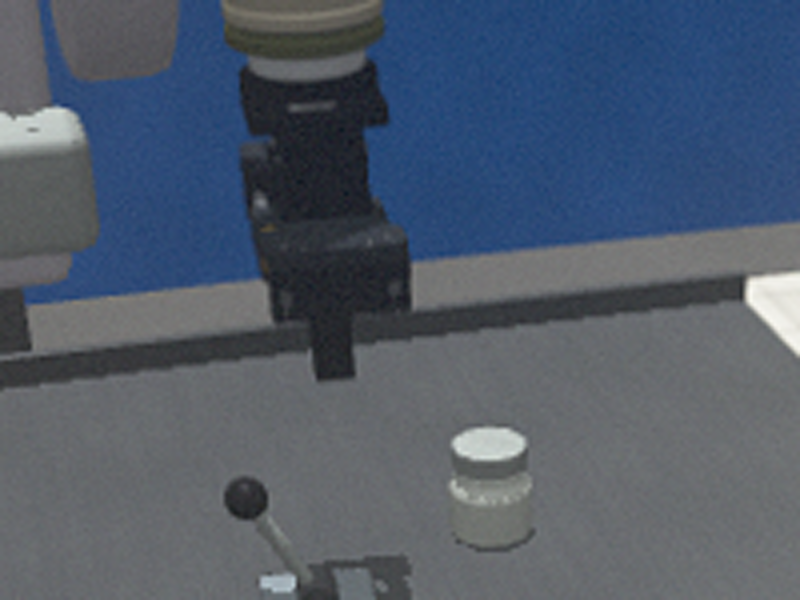

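```bash
cat >> h.py <<'E'
from scipy.spatial.transform import Rotation as Ro
YAW=0.054; M=np.array([0.692,-0.0066]); U=np.array([np.cos(YAW),np.sin(YAW)]); V=np.array([-U[1],U[0]])
def lane(k,x,y=0): return M+.1*k*V+(x-.118)*U+y*V   # k=+1 left,0 mid,-1 right
def go(x,y,z,yaw=YAW):
    s=st(); d=np.array([x,y,z])-s['ee_pos']
    qt=Ro.from_quat([np.sin(-yaw/2),np.cos(yaw/2),0,0]); e=(qt*Ro.from_quat(s['eef_rot']).inv()).as_rotvec()
    print('delta m',np.round(d,4),'units',np.round(d/.03,2),'rot units(5deg)',np.round(np.degrees(e)/5,2))
E
python3 -c "
from h import *
P=lambda l,x0,y0,s:(np.array(l,float)+.5)/s-.5+[x0,y0]
for k,p in((1,(180,537)),(0,(397,532)),(-1,(620,532))):
    X=onz('top',P([p],250,200,6),.044)[0][:2]; d=X-lane(k,0); print(k,X,'lane x',d@U,'y',d@V)
print(lane(0,-.07)); go(*lane(0,-.07),.15)
"
```

```text
1 [0.49443684 0.08139295] lane x -0.07452587686239369 y -0.0014720821776596387
0 [ 0.4983953  -0.01649841] lane x -0.07585675000122265 y 0.0005655920047966077
-1 [ 0.50003534 -0.11710523] lane x -0.07964922772071598 y 1.690363751505388e-05
[ 0.50427404 -0.01674707]
t 3.50 p [0.5205 0.3308 0.1747] q [ 0.0447  0.9989 -0.0045  0.0137] F [1.1 1.1 4.7] w 0.0004
delta m [-0.0162 -0.3475 -0.0247] units [ -0.54 -11.58  -0.82] rot units(5deg) [0.09 0.32 1.64]
```

Request:
send_rows:
  commands:
    - [-0.1,-0.9,0,0,0,0.2,1]
    - [-0.1,-0.9,0,0,0,0.2,1]
    - [-0.1,-0.9,0,0,0,0.2,1]
    - [-0.1,-0.9,0,0,0,0.2,1]
    - [-0.1,-0.9,0,0,0,0.2,1]
    - [-0.1,-0.9,0,0,0,0.2,1]
    - [-0.2,-0.9,0,0,0.1,0.2,1]
    - [-0.2,-0.9,0,0,0.1,0.2,1]
    - [-0.2,-0.9,0,0,0.1,0,1]
    - [-0.2,-0.9,0,0,0,0,1]

```text
time: 4.33
ee_pos: [0.4695, 0.0633, 0.1773]
eef_rot: [-0.037, 0.999, 0.002, -0.002]
ft_force: [0.9, 0.7, 0.5]
width: 0.0005
```

```bash
python3 -c "
from h import *
go(*lane(0,-.105),.034)
"
```

```text
t 4.33 p [0.4695 0.0633 0.1773] q [-0.0372  0.9993  0.0024 -0.0016] F [0.9 0.7 0.5] w 0.0005
delta m [-0.0002 -0.0819 -0.1433] units [-0.01 -2.73 -4.78] rot units(5deg) [-0.05 -0.04 -0.23]
```

Request:
send_rows:
  commands:
    - [0,-0.8,0,0,0,-0.2,1]
    - [0,-0.7,0,0,0,0,1]
    - [0,-0.4,0,0,0,0,1]
    - [0,-0.2,-0.5,0,0,0,1]
    - [0,0,-0.9,0,0,0,1]
    - [0,0,-0.9,0,0,0,1]
    - [0,0,-0.7,0,0,0,1]
    - [0,0,-0.5,0,0,0,1]
    - [0,0,-0.3,0,0,0,1]

```text
time: 5.08
ee_pos: [0.4659, -0.0055, 0.0624]
eef_rot: [-0.025, 1.0, 0.006, -0.0]
ft_force: [-0.1, -0.3, -0.2]
width: 0.0006
```

```bash
python3 -c "
from h import *
go(*lane(0,-.105),.034)
i=r.camera('side'); crop('side',i,220,180,200,150,'s1.png')
"
```

```text
t 5.08 p [ 0.4659 -0.0055  0.0624] q [-2.480e-02  9.997e-01  6.000e-03 -1.000e-04] F [-0.1 -0.3 -0.2] w 0.0006
delta m [ 0.0035 -0.0131 -0.0284] units [ 0.12 -0.44 -0.95] rot units(5deg) [-0.14 -0.01  0.05]
s1.png scale 4.0
```

View pics/s1.png

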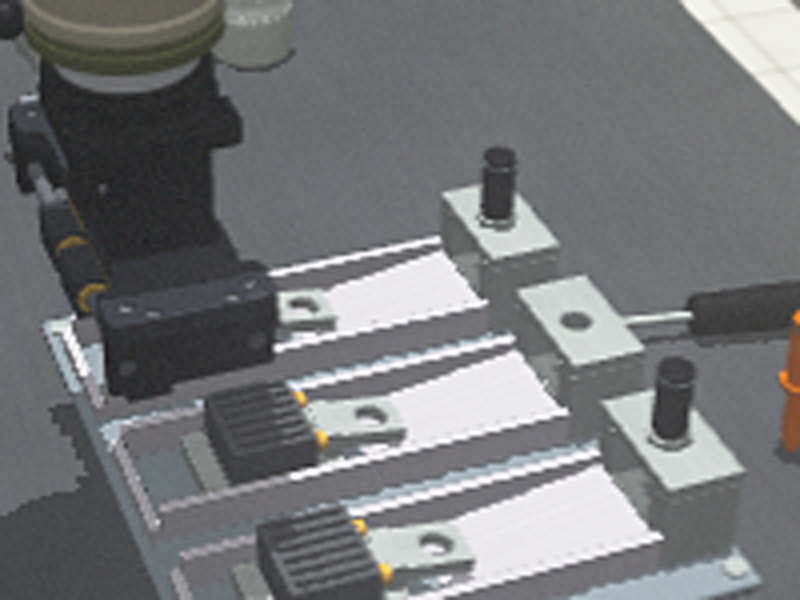

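Request:
send_rows:
  commands:
    - [0.1,-0.4,-0.4,-0.1,0,0,1]
    - [0,-0.05,-0.4,0,0,0,1]
    - [0,0,-0.15,0,0,0,1]
    - [0,0,0,0,0,0,1]

```text
time: 5.47
ee_pos: [0.4687, -0.0176, 0.0334]
eef_rot: [-0.026, 1.0, 0.002, -0.001]
ft_force: [0.6, 0.0, -0.9]
width: 0.0004
```

```bash
python3 -c "
from h import *
go(*lane(0,.03),.034)
"
```

```text
t 5.47 p [ 0.4687 -0.0176  0.0334] q [-0.0259  0.9997  0.0021 -0.001 ] F [ 0.6  0.  -0.9] w 0.0004
delta m [0.1354 0.0063 0.0006] units [4.51 0.21 0.02] rot units(5deg) [-0.05 -0.02  0.03]
```

Request:
send_rows:
  commands:
    - [0.3,0.01,0,0,0,0,1]
    - [0.3,0.02,0,0,0,0,1]
    - [0.3,0.02,0,0,0,0,1]
    - [0.3,0.02,0,0,0,0,1]
    - [0.3,0.02,0,0,0,0,1]
    - [0.3,0.02,0,0,0,0,1]
    - [0.3,0.02,0,0,0,0,1]
    - [0.3,0.02,0,0,0,0,1]
    - [0.3,0.02,0,0,0,0,1]

```text
time: 6.22
ee_pos: [0.5572, -0.0101, 0.0371]
eef_rot: [-0.027, 1.0, 0.003, -0.002]
ft_force: [-3.1, -2.3, -0.6]
width: 0.0001
```

```bash
python3 -c "
from h import *
go(*lane(0,.03),.034)
"
```

```text
t 6.22 p [ 0.5572 -0.0101  0.0371] q [-0.0272  0.9996  0.003  -0.0021] F [-3.1 -2.3 -0.6] w 0.0001
delta m [ 0.0469 -0.0013 -0.0031] units [ 1.56 -0.04 -0.1 ] rot units(5deg) [-0.07 -0.05 -0.  ]
```

Request:
send_rows:
  commands:
    - [0.3,0,-0.05,0,0,0,1]
    - [0.3,0,-0.05,0,0,0,1]
    - [0.3,0.0,0,0,0,0,1]
    - [0.3,0,0,0,0,0,1]
    - [0.2,0,0,0,0,0,1]

```text
time: 6.63
ee_pos: [0.5987, -0.009, 0.035]
eef_rot: [-0.028, 1.0, 0.004, -0.01]
ft_force: [-20.1, -0.3, 18.4]
width: 0.0008
```

```bash
python3 -c "
from h import *
go(*lane(0,.03),.034)
i=r.camera('side'); crop('side',i,220,180,200,150,'s2.png')
"
```

```text
t 6.63 p [ 0.5987 -0.009   0.035 ] q [-0.028   0.9995  0.0039 -0.01  ] F [-20.1  -0.3  18.4] w 0.0008
delta m [ 0.0055 -0.0023 -0.001 ] units [ 0.18 -0.08 -0.03] rot units(5deg) [-0.08 -0.23 -0.02]
s2.png scale 4.0
```

View pics/s2.png

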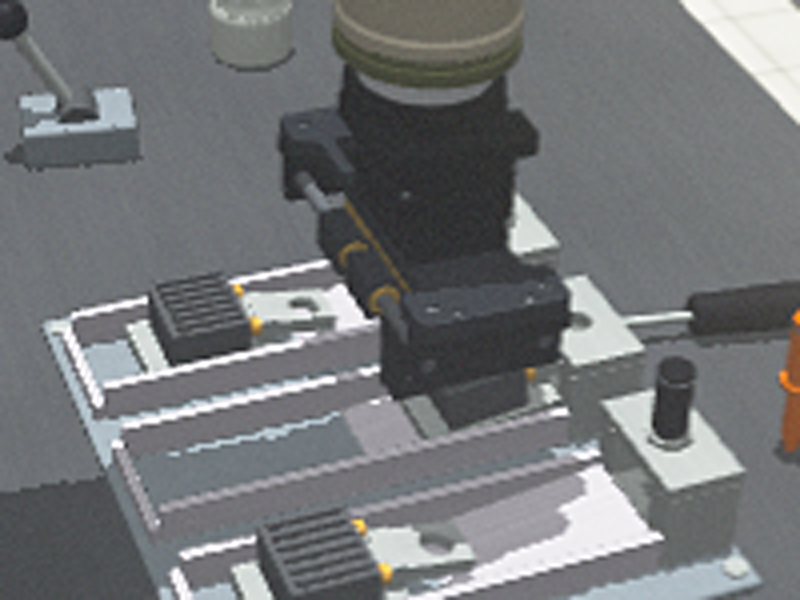

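Request:
send_rows:
  commands:
    - [0.15,0,0.05,0,0,0,1]
    - [0.1,0,0,0,0,0,1]
    - [0,0,0,0,0,0,1]

```text
time: 6.93
ee_pos: [0.5978, -0.009, 0.035]
eef_rot: [-0.028, 0.999, 0.005, -0.023]
ft_force: [-1.3, -1.0, 1.1]
width: 0.0003
```

Request:
send_rows:
  commands:
    - [-0.4,0,0.1,0,0.2,0,1]
    - [-0.7,0,0.5,0,0.2,0,1]
    - [0,0.2,0.9,0,0.1,0,1]
    - [0,0.5,0.9,0,0,0,0.5]
    - [0,0.7,0.9,0,0,0,0]
    - [0,0.3,0.5,0,0,0,0]
    - [0,0,0,0,0,0,0]

```text
time: 7.52
ee_pos: [0.564, 0.0444, 0.1563]
eef_rot: [-0.028, 0.998, 0.005, -0.047]
ft_force: [-0.0, 0.3, 0.2]
width: 0.0193
```

```bash
python3 -c "
from h import *
go(*lane(1,.118),.14)
i=r.camera('side'); crop('side',i,220,180,200,150,'s3.png')
i=r.camera('top'); crop('top',i,250,200,133,100,'s4.png')
"
```

```text
t 7.52 p [0.564  0.0444 0.1563] q [-0.0279  0.9985  0.0053 -0.047 ] F [-0.   0.3  0.2] w 0.0193
delta m [ 0.1226  0.0489 -0.0163] units [ 4.09  1.63 -0.54] rot units(5deg) [-0.09 -1.08 -0.02]
s3.png scale 4.0
s4.png scale 6.0
```

View pics/s3.png

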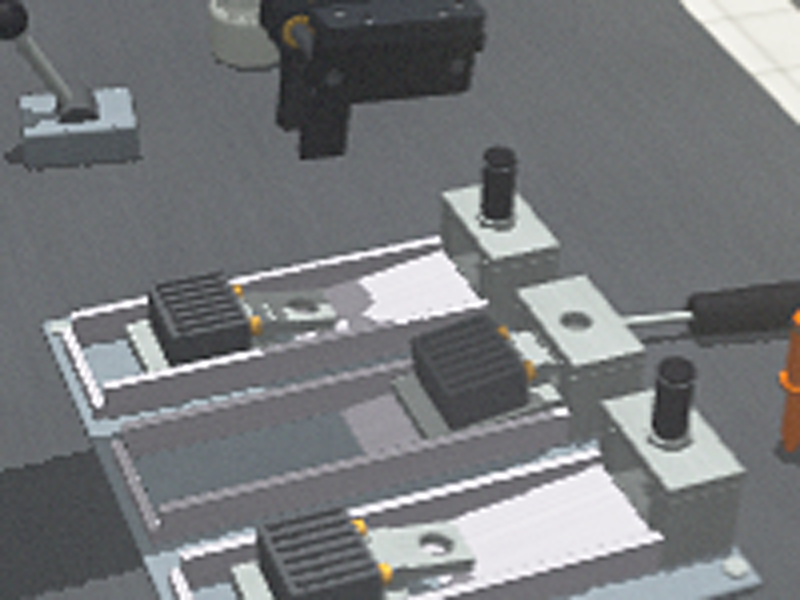

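View pics/s4.png

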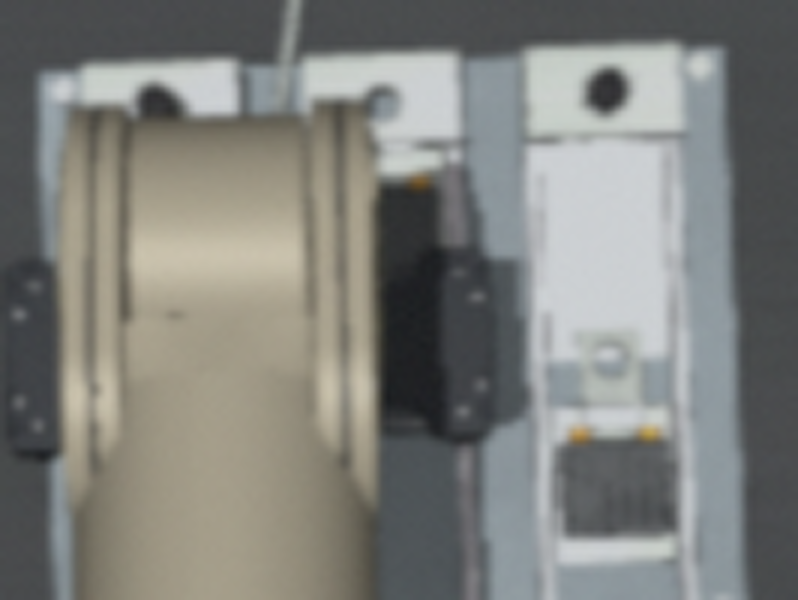

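Request:
send_rows:
  commands:
    - [0.7,0.3,0,0,-0.3,0,-0.5]
    - [0.8,0.3,0,0,-0.3,0,-0.5]
    - [0.8,0.3,-0.1,0,-0.3,0,-0.5]
    - [0.8,0.3,-0.1,0,-0.1,0,-0.5]
    - [0.5,0.2,-0.1,0,0,0,-0.5]
    - [0.1,0.1,0,0,0,0,-0.5]
    - [0,0,0,0,0,0,-0.5]

```text
time: 8.2
ee_pos: [0.6752, 0.0815, 0.1351]
eef_rot: [-0.024, 1.0, 0.001, -0.009]
ft_force: [-0.7, -0.1, -0.8]
width: 0.0641
```

```bash
python3 -c "
from h import *
go(*lane(1,.118),.065)
"
```

```text
t 8.20 p [0.6752 0.0815 0.1351] q [-0.0237  0.9997  0.0012 -0.0086] F [-0.7 -0.1 -0.8] w 0.0641
delta m [ 0.0114  0.0118 -0.0701] units [ 0.38  0.39 -2.34] rot units(5deg) [-0.02 -0.2   0.08]
```

Request:
send_rows:
  commands:
    - [0.38,0.39,-0.3,0,-0.2,0.08,-0.5]
    - [0,0,-0.7,0,0,0,-0.5]
    - [0,0,-0.7,0,0,0,-0.5]
    - [0,0,-0.4,0,0,0,-0.5]
    - [0,0,-0.1,0,0,0,-0.5]
    - [0,0,0,0,0,0,-0.5]

```text
time: 8.7
ee_pos: [0.6827, 0.0868, 0.0644]
eef_rot: [-0.025, 1.0, -0.001, -0.002]
ft_force: [0.8, 1.2, 1.0]
width: 0.0652
```

```bash
python3 -c "
from h import *
go(*lane(1,.118),.065)
i=r.camera('side'); crop('side',i,280,160,120,90,'g1.png')
i=r.camera('top'); crop('top',i,250,180,133,100,'g2.png')
"
```

```text
t 8.70 p [0.6827 0.0868 0.0644] q [-0.0245  0.9997 -0.001  -0.0023] F [0.8 1.2 1. ] w 0.0652
delta m [0.0039 0.0064 0.0006] units [0.13 0.21 0.02] rot units(5deg) [ 0.02 -0.05  0.06]
g1.png scale 6.666666666666667
g2.png scale 6.0
```

View pics/g1.png

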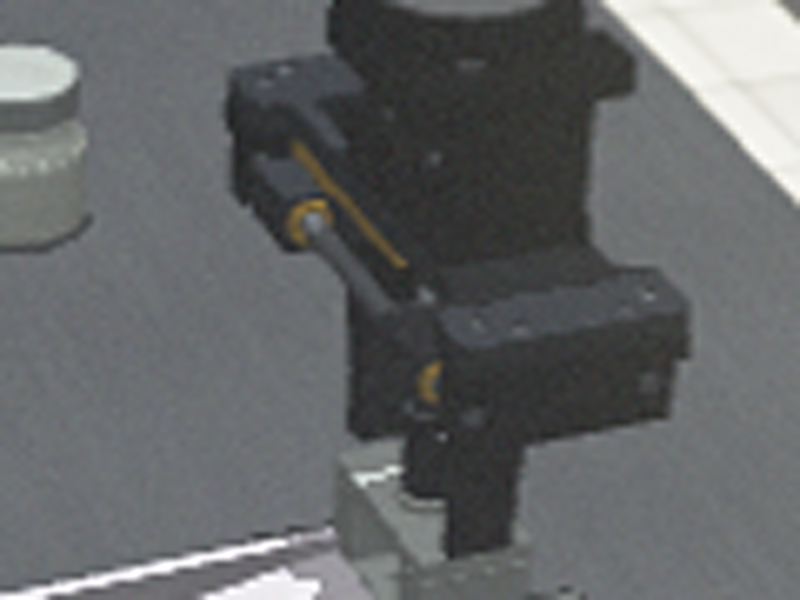

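Request:
send_rows:
  commands:
    - [0.13,0.22,0,0,0,0,-0.5]
    - [0,0,0,0,0,0,-0.5]
    - [0,0,0,0,0,0,1]
    - [0,0,0,0,0,0,1]
    - [0,0,0,0,0,0,1]
    - [0,0,0,0,0,0,1]
  grip_force: 20

```text
time: 9.3
ee_pos: [0.6904, 0.0948, 0.0709]
eef_rot: [-0.025, 1.0, -0.0, 0.002]
ft_force: [0.0, -0.2, -0.4]
width: 0.0463
```

```bash
python3 -c "
from h import *
go(*lane(1,.118),.065)
"
```

```text
t 9.30 p [0.6904 0.0948 0.0709] q [-0.0247  0.9997 -0.      0.0021] F [ 0.  -0.2 -0.4] w 0.0463
delta m [-0.0038 -0.0015 -0.0059] units [-0.13 -0.05 -0.2 ] rot units(5deg) [-0.    0.05  0.05]
```

Request:
send_rows:
  commands:
    - [-0.12,-0.05,-0.2,0,0,0,0.2]
    - [0,0,0,0,0,0,0.2]

```text
time: 9.47
ee_pos: [0.6867, 0.093, 0.0646]
eef_rot: [-0.025, 1.0, -0.0, 0.002]
ft_force: [0.7, 0.5, -1.1]
width: 0.0372
```

```bash
python3 -c "
from h import *
go(*lane(1,.118),.065)
"
```

```text
t 9.47 p [0.6867 0.093  0.0646] q [-0.0246  0.9997 -0.      0.0023] F [ 0.7  0.5 -1.1] w 0.0372
delta m [-0.0001  0.0002  0.0004] units [-0.    0.01  0.01] rot units(5deg) [-0.    0.05  0.05]
```

Request:
send_rows:
  commands:
    - [0,0,0,0,0,0,1]
    - [0,0,0,0,0,0,1]
    - [0,0,0,0,0,0,1]
    - [0,0,0,0,0,0,1]

```text
time: 9.8
ee_pos: [0.686, 0.0928, 0.0641]
eef_rot: [-0.024, 1.0, -0.0, 0.002]
ft_force: [0.0, -0.6, 0.2]
width: 0.0172
```

```bash
python3 -c "
from h import *
for _ in range(1): go(*lane(1,.118),.065)
"
```

```text
t 9.80 p [0.686  0.0928 0.0641] q [-2.450e-02  9.997e-01 -1.000e-04  1.800e-03] F [ 0.  -0.6  0.2] w 0.0172
delta m [0.0006 0.0005 0.0009] units [0.02 0.02 0.03] rot units(5deg) [0.   0.04 0.06]
```

Request:
send_rows:
  commands:
    - [0,0,0.3,0,0,0,1]
    - [0,0,0.5,0,0,0,1]
    - [0,0,0.6,0,0,0,1]
    - [0,0,0.5,0,0,0,1]
    - [0,0,0,0,0,0,1]
  grip_force: 30

```text
time: 10.22
ee_pos: [0.6853, 0.0929, 0.124]
eef_rot: [-0.025, 1.0, -0.0, 0.001]
ft_force: [-0.0, -0.8, -0.4]
width: 0.0172
```

```bash
python3 -c "
from h import *
go(.6914,-.0071,.125)
"
```

```text
t 10.22 p [0.6853 0.0929 0.124 ] q [-2.450e-02  9.997e-01 -3.000e-04  9.000e-04] F [-0.  -0.8 -0.4] w 0.0172
delta m [ 0.0061 -0.1     0.001 ] units [ 0.2  -3.33  0.03] rot units(5deg) [0.01 0.02 0.06]
```

Request:
send_rows:
  commands:
    - [0.05,-0.7,0,0,0,0.06,1]
    - [0.05,-0.9,0,0,0,0,1]
    - [0.05,-0.9,0,0,0,0,1]
    - [0.05,-0.5,0,0,0,0,1]
    - [0,-0.2,0,0,0,0,1]
    - [0,0,0,0,0,0,1]

```text
time: 10.72
ee_pos: [0.691, -0.0041, 0.1242]
eef_rot: [-0.029, 1.0, 0.001, 0.002]
ft_force: [-0.3, -0.6, -0.0]
width: 0.0176
```

```bash
python3 -c "
from h import *
go(.6914,-.0071,.125)
i=r.camera('side'); crop('side',i,300,180,120,90,'g3.png')
"
```

```text
t 10.72 p [ 0.691  -0.0041  0.1242] q [-2.940e-02  9.996e-01  5.000e-04  1.600e-03] F [-0.3 -0.6 -0. ] w 0.0176
delta m [ 0.0004 -0.003   0.0008] units [ 0.01 -0.1   0.03] rot units(5deg) [-0.01  0.04 -0.06]
g3.png scale 6.666666666666667
```

View pics/g3.png

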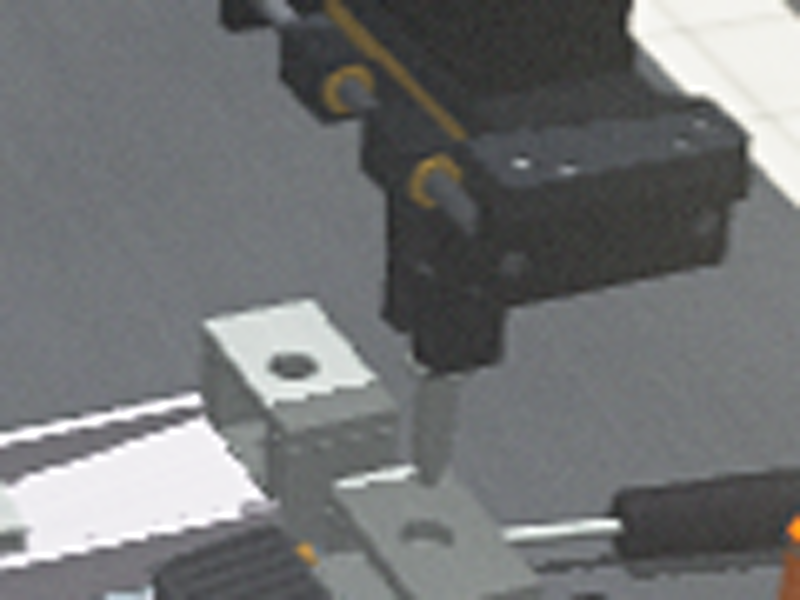

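```bash
python3 -c "
from h import *
P=lambda l:(np.array(l,float)+.5)/(20/3)-.5+[300,180]
print(onz('side',P([(432,480)]),.0731),onz('side',P([(428,533)]),.055))
"
```

```text
[[ 0.69496173 -0.00247092  0.0731    ]] [[ 0.6940061  -0.00499125  0.055     ]]
```

Request:
send_rows:
  commands:
    - [0,-0.09,0,0,0,-0.06,1]
    - [0,0,0,0,0,0,1]

```text
time: 10.93
ee_pos: [0.6908, -0.0032, 0.1236]
eef_rot: [-0.028, 1.0, 0.001, 0.001]
ft_force: [-0.0, -1.3, 0.0]
width: 0.0173
```

```bash
python3 -c "
from h import *
go(.6907,-.0068,.11)
"
```

```text
t 10.93 p [ 0.6908 -0.0032  0.1236] q [-0.028   0.9996  0.0014  0.0013] F [-0.  -1.3  0. ] w 0.0173
delta m [-0.0001 -0.0036 -0.0136] units [-0.   -0.12 -0.45] rot units(5deg) [-0.03  0.03 -0.02]
```

Request:
send_rows:
  commands:
    - [0,-0.15,-0.2,0,0,0,1]
    - [0,-0.05,-0.2,0,0,0,1]
    - [0,0,0,0,0,0,1]

```text
time: 11.18
ee_pos: [0.6909, -0.0056, 0.1102]
eef_rot: [-0.03, 1.0, 0.002, 0.001]
ft_force: [-0.5, 0.5, -1.0]
width: 0.0173
```

```bash
python3 -c "
from h import *
go(.6907,-.0068,.11)
"
```

```text
t 11.18 p [ 0.6909 -0.0056  0.1102] q [-0.0303  0.9995  0.0022  0.0013] F [-0.5  0.5 -1. ] w 0.0173
delta m [-0.0002 -0.0012 -0.0002] units [-0.01 -0.04 -0.01] rot units(5deg) [-0.05  0.03 -0.08]
```

Request:
send_rows:
  commands:
    - [0,-0.06,-0.2,-0.05,0,0,1]
    - [0,-0.02,-0.25,0,0,0,1]
    - [0,0,-0.25,0,0,0,1]

```text
time: 11.43
ee_pos: [0.6915, -0.0073, 0.0883]
eef_rot: [-0.031, 1.0, -0.0, 0.002]
ft_force: [0.4, 0.2, -1.3]
width: 0.0166
```

```bash
python3 -c "
from h import *
go(.6907,-.0068,.065)
"
```

```text
t 11.43 p [ 0.6915 -0.0073  0.0883] q [-0.0309  0.9995 -0.      0.002 ] F [ 0.4  0.2 -1.3] w 0.0166
delta m [-0.0008  0.0005 -0.0233] units [-0.03  0.02 -0.78] rot units(5deg) [-0.    0.04 -0.09]
```

Request:
send_rows:
  commands:
    - [0,0,-0.25,0,0,0,1]
    - [0,0,-0.25,0,0,0,1]
    - [0,0,-0.15,0,0,0,1]

```text
time: 11.68
ee_pos: [0.6906, -0.007, 0.065]
eef_rot: [-0.031, 1.0, -0.0, 0.001]
ft_force: [-0.2, 0.4, -0.1]
width: 0.0171
```

```bash
python3 -c "
from h import *
go(.6907,-.0068,.064)
i=r.camera('side'); crop('side',i,300,180,120,90,'g4.png')
"
```

```text
t 11.68 p [ 0.6906 -0.007   0.065 ] q [-3.110e-02  9.995e-01 -0.000e+00  9.000e-04] F [-0.2  0.4 -0.1] w 0.0171
delta m [ 0.0001  0.0002 -0.001 ] units [ 0.    0.01 -0.03] rot units(5deg) [-0.    0.02 -0.09]
g4.png scale 6.666666666666667
```

View pics/g4.png

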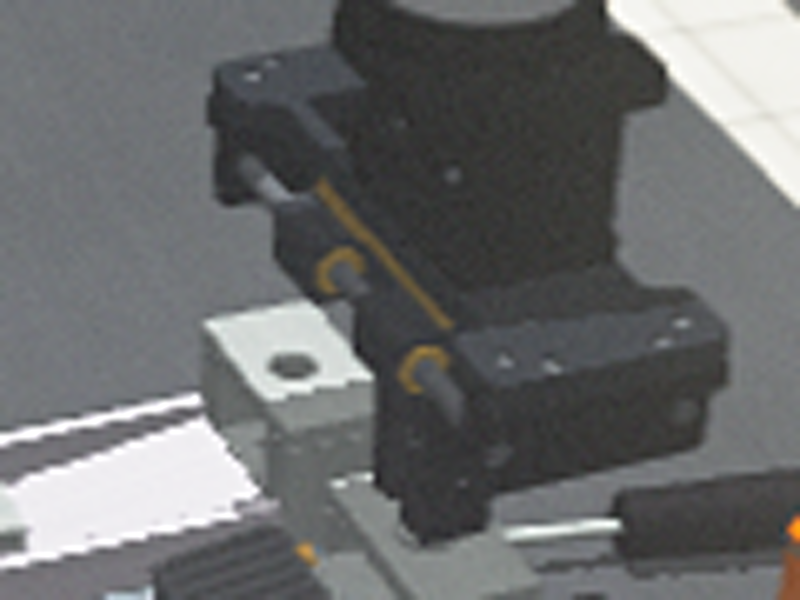

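Request:
send_rows:
  commands:
    - [0,0,-0.1,0,0,0,1]
    - [0,0,-0.05,0,0,0,1]
    - [0,0,0,0,0,0,0.2]
    - [0,0,0,0,0,0,0.0]
    - [0,0,0,0,0,0,0]
    - [0,0,0,0,0,0,0]

```text
time: 12.23
ee_pos: [0.6924, -0.0071, 0.0655]
eef_rot: [-0.031, 1.0, 0.001, 0.003]
ft_force: [0.0, -0.3, 0.2]
width: 0.0367
```

Request:
send_rows:
  commands:
    - [0,0,0.4,0,0,0,0]
    - [0,0,0.9,0,0,0,0]
    - [-0.5,0,0.9,0,0,0,0.5]
    - [-0.9,0.2,0.3,0,0,0,1]
    - [-0.9,0.4,0,0,0,0.05,1]
    - [-0.9,0.6,0,0,0,0,1]
    - [-0.9,0.6,0,0,0,0,1]
    - [-0.9,0.6,0,0,0,0,1]
    - [-0.9,0.5,0,0,0,0,1]

```text
time: 12.98
ee_pos: [0.5125, 0.0765, 0.1483]
eef_rot: [-0.029, 1.0, -0.001, 0.006]
ft_force: [0.3, 0.7, 0.5]
width: 0.0051
```

```bash
python3 -c "
from h import *
go(*lane(1,-.105),.034)
i=r.camera('side'); crop('side',i,220,180,200,150,'g5.png')
"
```

```text
t 12.98 p [0.5125 0.0765 0.1483] q [-2.910e-02  9.996e-01 -8.000e-04  5.900e-03] F [0.3 0.7 0.5] w 0.0051
delta m [-0.0486  0.0048 -0.1143] units [-1.62  0.16 -3.81] rot units(5deg) [ 0.01  0.14 -0.05]
g5.png scale 4.0
```

View pics/g5.png

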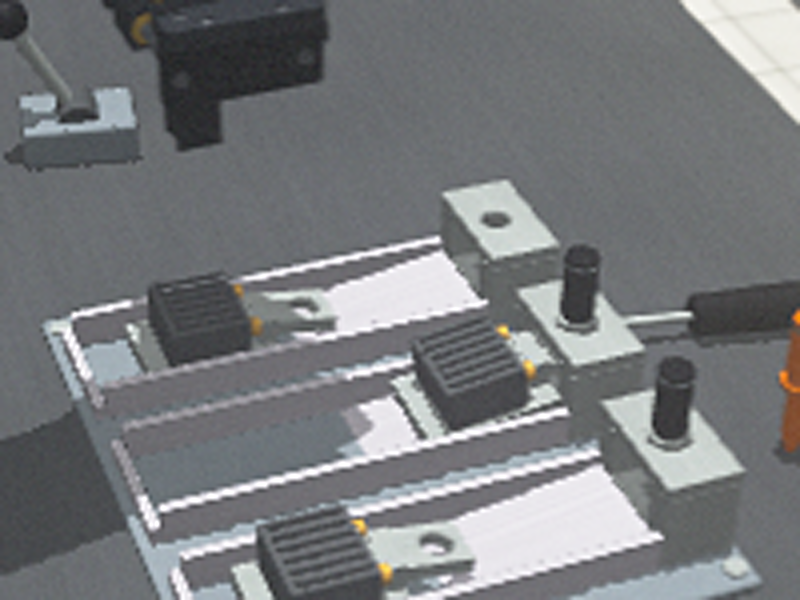

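Middle pin stands seated in its clevis at about (578,320) in the crop, collar on the clevis as with the right-hand pin. Next is the left sled.

Request:
send_rows:
  commands:
    - [-0.6,0,0,0,0.1,0,1]
    - [-0.6,0,-0.3,0,0,0,1]
    - [-0.2,0,-0.7,0,0,0,1]
    - [0,0,-0.8,0,0,0,1]
    - [0,0,-0.7,0,0,0,1]
    - [0,0,-0.5,0,0,0,1]
    - [0,0,-0.3,0,0,0,1]
    - [0,0,0,0,0,0,1]

```text
time: 13.7
ee_pos: [0.4647, 0.0829, 0.0538]
eef_rot: [-0.033, 0.999, 0.004, 0.005]
ft_force: [-1.5, 0.5, -0.3]
width: 0.0006
```

```bash
python3 -c "
from h import *
go(*lane(1,-.105),.034)
"
```

```text
t 13.70 p [0.4647 0.0829 0.0538] q [-0.0329  0.9994  0.0035  0.0054] F [-1.5  0.5 -0.3] w 0.0006
delta m [-0.0008 -0.0017 -0.0198] units [-0.03 -0.06 -0.66] rot units(5deg) [-0.08  0.12 -0.14]
```

Request:
send_rows:
  commands:
    - [0,-0.06,-0.35,-0.08,0.12,-0.14,1]
    - [0,0,-0.25,0,0,0,1]
    - [0,0,0,0,0,0,1]

```text
time: 13.95
ee_pos: [0.4666, 0.0813, 0.0378]
eef_rot: [-0.026, 1.0, 0.001, 0.001]
ft_force: [-0.2, -0.4, 0.3]
width: 0.0006
```

```bash
python3 -c "
from h import *
go(*lane(1,.025),.035)
"
```

```text
t 13.95 p [0.4666 0.0813 0.0378] q [-2.650e-02  9.996e-01  6.000e-04  1.400e-03] F [-0.2 -0.4  0.3] w 0.0006
delta m [ 0.1272  0.007  -0.0028] units [ 4.24  0.23 -0.09] rot units(5deg) [-0.01  0.03  0.01]
```

Request:
send_rows:
  commands:
    - [0.3,0.02,-0.08,0,0,0,1]
    - [0.3,0.02,0,0,0,0,1]
    - [0.3,0.02,0,0,0,0,1]
    - [0.3,0.02,0,0,0,0,1]
    - [0.3,0.02,0,0,0,0,1]
    - [0.3,0.02,0,0,0,0,1]
    - [0.3,0.02,0,0,0,0,1]
    - [0.3,0.02,0,0,0,0,1]
    - [0.3,0.02,0,0,0,0,1]

```text
time: 14.7
ee_pos: [0.5554, 0.0876, 0.0375]
eef_rot: [-0.027, 1.0, 0.001, 0.001]
ft_force: [-3.4, -0.6, 1.3]
width: 0.0005
```

```bash
python3 -c "
from h import *
go(*lane(1,.025),.035)
"
```

```text
t 14.70 p [0.5554 0.0876 0.0375] q [-2.740e-02  9.996e-01  1.300e-03  7.000e-04] F [-3.4 -0.6  1.3] w 0.0005
delta m [ 0.0383  0.0006 -0.0025] units [ 1.28  0.02 -0.08] rot units(5deg) [-0.03  0.01 -0.01]
```

Request:
send_rows:
  commands:
    - [0.3,0.01,-0.05,0,0,0,1]
    - [0.3,0.01,-0.02,0,0,0,1]
    - [0.3,0.01,0,0,0,0,1]
    - [0.25,0.01,0,0,0,0,1]

```text
time: 15.03
ee_pos: [0.5893, 0.0892, 0.0353]
eef_rot: [-0.028, 1.0, 0.001, -0.006]
ft_force: [-10.9, -0.2, 10.0]
width: 0.0001
```

Request:
send_rows:
  commands:
    - [0.2,0,0,0,0,0,1]
    - [0.2,0,0,0,0,0,1]

```text
time: 15.2
ee_pos: [0.5941, 0.0894, 0.0351]
eef_rot: [-0.029, 0.999, 0.002, -0.017]
ft_force: [-55.2, -3.1, 48.7]
width: 0.0005
```

```bash
python3 -c "
from h import *
s=st(); p=s['ee_pos'][:2]-lane(1,0); print(p@U,p@V); p=np.array([.5987,-.009])-lane(0,0); print(p@U)
"
```

```text
t 15.20 p [0.5941 0.0894 0.0351] q [-0.0285  0.9995  0.0016 -0.0167] F [-55.2  -3.1  48.7] w 0.0005
0.025419640696125397 0.0011849555548557292
0.024706461324000083
```

Request:
send_rows:
  commands:
    - [-0.3,0,0,0,0,0,1]
    - [-0.6,0,0.3,0,-0.2,0,1]
    - [-0.2,-0.3,0.9,0,-0.2,0,1]
    - [0,-0.8,0.9,0,0,0,0.5]
    - [0.3,-0.9,0.9,0,0,0,-0.5]
    - [0.8,-0.9,0.3,0,0,0,-0.5]
    - [0.8,-0.9,0,0,0,0,-0.5]
    - [0.8,-0.9,0,0,0,0,-0.5]
    - [0.8,-0.8,0,0,0,0,-0.5]
    - [0.5,-0.5,0,0,0,0,-0.5]

```text
time: 16.03
ee_pos: [0.689, -0.0924, 0.1438]
eef_rot: [-0.037, 0.999, 0.002, 0.004]
ft_force: [0.9, -0.0, 0.6]
width: 0.0392
```

```bash
python3 -c "
from h import *
go(*lane(-1,.118),.065)
i=r.camera('side'); crop('side',i,220,180,200,150,'g6.png')
"
```

```text
t 16.03 p [ 0.689  -0.0924  0.1438] q [-0.0366  0.9993  0.0017  0.0037] F [ 0.9 -0.   0.6] w 0.0392
delta m [ 0.0084 -0.014  -0.0788] units [ 0.28 -0.47 -2.63] rot units(5deg) [-0.04  0.08 -0.22]
g6.png scale 4.0
```

View pics/g6.png

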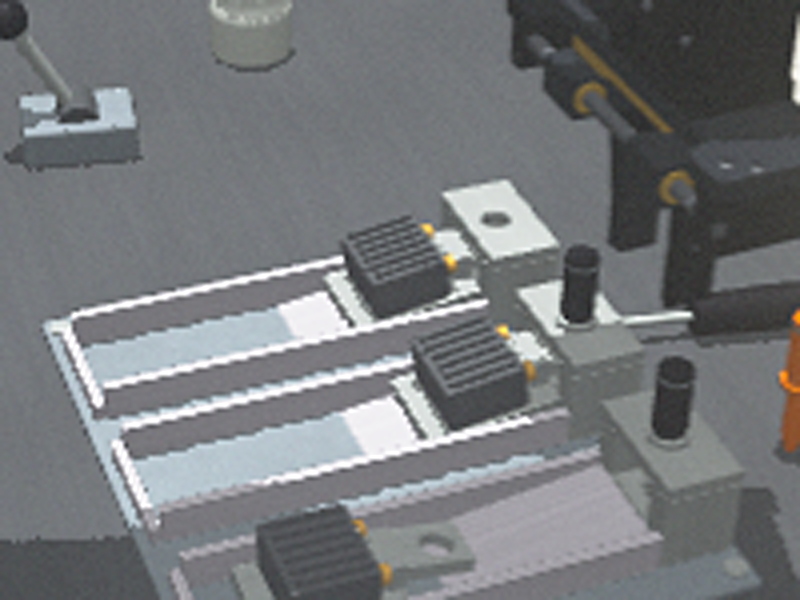

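Request:
send_rows:
  commands:
    - [0.25,-0.42,-0.3,-0.04,0.08,-0.2,-0.5]
    - [0,0,-0.7,0,0,0,-0.5]
    - [0,0,-0.7,0,0,0,-0.5]
    - [0,0,-0.5,0,0,0,-0.3]
    - [0,0,-0.2,0,0,0,-0.2]
    - [0,0,0,0,0,0,0]

```text
time: 16.58
ee_pos: [0.7055, -0.1148, 0.07]
eef_rot: [-0.025, 1.0, -0.003, 0.004]
ft_force: [0.5, -0.4, 0.3]
width: 0.0525
```

```bash
python3 -c "
from h import *
go(*lane(-1,.118),.065)
"
```

```text
t 16.58 p [ 0.7055 -0.1148  0.07  ] q [-0.025   0.9997 -0.0033  0.0039] F [ 0.5 -0.4  0.3] w 0.0525
delta m [-0.0081  0.0084 -0.005 ] units [-0.27  0.28 -0.17] rot units(5deg) [0.07 0.09 0.04]
```

Request:
send_rows:
  commands:
    - [-0.27,0.26,-0.16,0.07,0.09,0,0]
    - [0,0,0,0,0,0,0.2]

```text
time: 16.75
ee_pos: [0.6977, -0.1064, 0.0656]
eef_rot: [-0.025, 1.0, 0.0, 0.0]
ft_force: [-0.6, 1.0, -0.9]
width: 0.0431
```

```bash
python3 -c "
from h import *
go(*lane(-1,.118),.065)
"
```

```text
t 16.75 p [ 0.6977 -0.1064  0.0656] q [-2.520e-02  9.997e-01  1.000e-04  1.000e-04] F [-0.6  1.  -0.9] w 0.0431
delta m [-0.0003 -0.     -0.0006] units [-0.01 -0.   -0.02] rot units(5deg) [-0.    0.    0.04]
```

Request:
send_rows:
  commands:
    - [0,0,0,0,0,0,0.3]
    - [0,0,0,0,0,0,1]
    - [0,0,0,0,0,0,1]
    - [0,0,0,0,0,0,1]
    - [0,0,0,0,0,0,1]

```text
time: 17.17
ee_pos: [0.6996, -0.1054, 0.0697]
eef_rot: [-0.026, 1.0, 0.0, 0.003]
ft_force: [-0.4, -0.4, -0.8]
width: 0.0172
```

```bash
python3 -c "
from h import *
go(*lane(-1,.118),.065)
"
```

```text
t 17.17 p [ 0.6996 -0.1054  0.0697] q [-2.620e-02  9.997e-01  2.000e-04  2.800e-03] F [-0.4 -0.4 -0.8] w 0.0172
delta m [-0.0022 -0.0011 -0.0047] units [-0.07 -0.04 -0.16] rot units(5deg) [-0.01  0.07  0.02]
```

Request:
send_rows:
  commands:
    - [0,0,0.3,0,0,0,1]
    - [0,0,0.6,0,0,0,1]
    - [0,0,0.8,0,0,0,1]
    - [0,0,0.8,0,0,0,1]
    - [0,0,0.8,0,0,0,1]
    - [0,0.3,0.4,0,0,0,1]
    - [-0.05,0.7,0,0,0,0,1]
    - [-0.05,0.9,0,0,0,0,1]
    - [-0.05,0.9,0,0,0,0,1]
    - [-0.05,0.9,0,0,0,0,1]

```text
time: 18.0
ee_pos: [0.6913, 0.0009, 0.1913]
eef_rot: [-0.019, 1.0, -0.002, 0.004]
ft_force: [0.2, -0.2, -0.6]
width: 0.0169
```

```bash
python3 -c "
from h import *
go(.6888,.0943,.125)
"
```

```text
t 18.00 p [0.6913 0.0009 0.1913] q [-0.0192  0.9998 -0.002   0.0039] F [ 0.2 -0.2 -0.6] w 0.0169
delta m [-0.0025  0.0934 -0.0663] units [-0.08  3.11 -2.21] rot units(5deg) [0.04 0.09 0.18]
```

Request:
send_rows:
  commands:
    - [0,0.8,0,0,0,0.1,1]
    - [0,0.8,0,0,0,0.1,1]
    - [0,0.6,-0.3,0.04,0.09,0,1]
    - [0,0.3,-0.6,0,0,0,1]
    - [0,0,-0.6,0,0,0,1]
    - [0,0,-0.3,0,0,0,1]
    - [0,0,0,0,0,0,1]

```text
time: 18.58
ee_pos: [0.6891, 0.095, 0.1345]
eef_rot: [-0.034, 0.999, 0.003, -0.001]
ft_force: [-0.8, -0.5, -0.7]
width: 0.0172
```

```bash
python3 -c "
from h import *
go(.6888,.0943,.125)
i=r.camera('side'); crop('side',i,280,150,120,90,'g7.png')
"
```

```text
t 18.58 p [0.6891 0.095  0.1345] q [-3.420e-02  9.994e-01  3.300e-03 -5.000e-04] F [-0.8 -0.5 -0.7] w 0.0172
delta m [-0.0003 -0.0007 -0.0095] units [-0.01 -0.02 -0.32] rot units(5deg) [-0.08 -0.01 -0.17]
g7.png scale 6.666666666666667
```

View pics/g7.png

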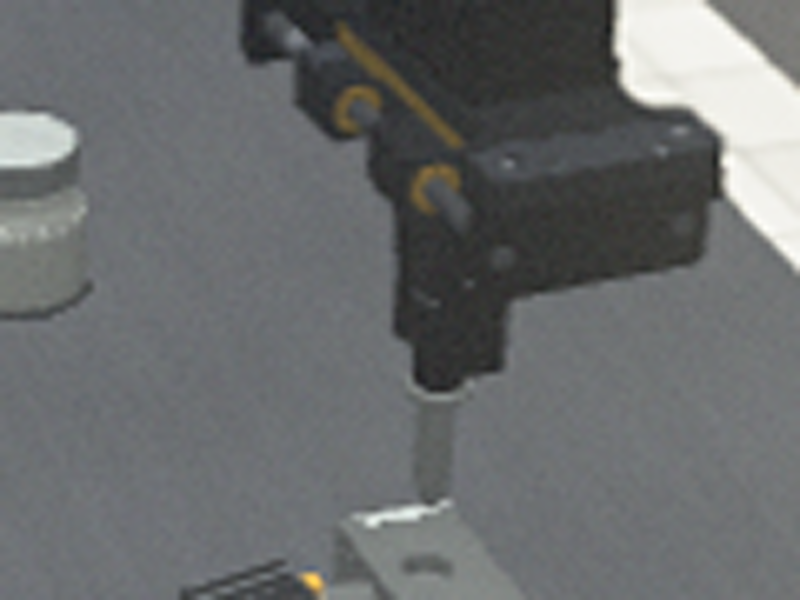

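```bash
python3 -c "
from h import *
P=lambda l:(np.array(l,float)+.5)/(20/3)-.5+[280,150]
for z in (.076,.079,.082): print(onz('side',P([(432,501)]),z),onz('side',P([(428,566)]),.055))
"
```

```text
[[0.69123223 0.10060195 0.076     ]] [[0.68849675 0.09423495 0.055     ]]
[[0.68935756 0.09621945 0.079     ]] [[0.68849675 0.09423495 0.055     ]]
[[0.68748289 0.09183694 0.082     ]] [[0.68849675 0.09423495 0.055     ]]
```

Request:
send_rows:
  commands:
    - [0,-0.02,-0.3,-0.08,0,-0.17,1]
    - [0,0,-0.25,0,0,0,1]
    - [0,0,0,0,0,0,1]

```text
time: 18.88
ee_pos: [0.6904, 0.092, 0.1193]
eef_rot: [-0.024, 1.0, -0.001, 0.001]
ft_force: [-1.0, 1.0, -1.9]
width: 0.0174
```

```bash
python3 -c "
from h import *
go(.6888,.0943,.125)
"
```

```text
t 18.88 p [0.6904 0.092  0.1193] q [-2.420e-02  9.997e-01 -8.000e-04  7.000e-04] F [-1.   1.  -1.9] w 0.0174
delta m [-0.0016  0.0023  0.0057] units [-0.05  0.08  0.19] rot units(5deg) [0.02 0.02 0.06]
```

Request:
send_rows:
  commands:
    - [-0.06,0.1,0,0,0,0,1]
    - [0,0,0,0,0,0,1]

```text
time: 19.05
ee_pos: [0.6887, 0.0942, 0.1196]
eef_rot: [-0.023, 1.0, -0.001, 0.001]
ft_force: [-0.0, 0.2, -0.5]
width: 0.0172
```

```bash
python3 -c "
from h import *
go(.6888,.0943,.11)
"
```

```text
t 19.05 p [0.6887 0.0942 0.1196] q [-2.340e-02  9.997e-01 -1.000e-03  9.000e-04] F [-0.   0.2 -0.5] w 0.0172
delta m [ 0.0001  0.0001 -0.0096] units [ 0.    0.   -0.32] rot units(5deg) [0.02 0.02 0.08]
```

Request:
send_rows:
  commands:
    - [0,0,-0.3,0,0,0,1]
    - [0,0,-0.25,0,0,0,1]
    - [0,0,-0.25,0,0,0,1]

```text
time: 19.3
ee_pos: [0.6903, 0.094, 0.0969]
eef_rot: [-0.023, 1.0, -0.0, 0.003]
ft_force: [-0.1, -0.7, -0.5]
width: 0.0172
```

```bash
python3 -c "
from h import *
go(.6888,.0943,.067)
"
```

```text
t 19.30 p [0.6903 0.094  0.0969] q [-2.320e-02  9.997e-01 -5.000e-04  3.400e-03] F [-0.1 -0.7 -0.5] w 0.0172
delta m [-0.0015  0.0003 -0.0299] units [-0.05  0.01 -1.  ] rot units(5deg) [0.01 0.08 0.09]
```

Request:
send_rows:
  commands:
    - [-0.05,0,-0.3,0,0.08,0,1]
    - [0,0,-0.3,0,0,0,1]
    - [0,0,-0.2,0,0,0,1]

```text
time: 19.55
ee_pos: [0.6881, 0.0939, 0.0693]
eef_rot: [-0.023, 1.0, -0.0, -0.001]
ft_force: [0.6, 0.5, -0.3]
width: 0.017
```

```bash
python3 -c "
from h import *
go(.6888,.0943,.067)
i=r.camera('side'); crop('side',i,280,150,120,90,'g8.png')
"
```

```text
t 19.55 p [0.6881 0.0939 0.0693] q [-2.320e-02  9.997e-01 -5.000e-04 -1.100e-03] F [ 0.6  0.5 -0.3] w 0.0170
delta m [ 0.0007  0.0004 -0.0023] units [ 0.02  0.01 -0.08] rot units(5deg) [ 0.01 -0.03  0.09]
g8.png scale 6.666666666666667
```

View pics/g8.png

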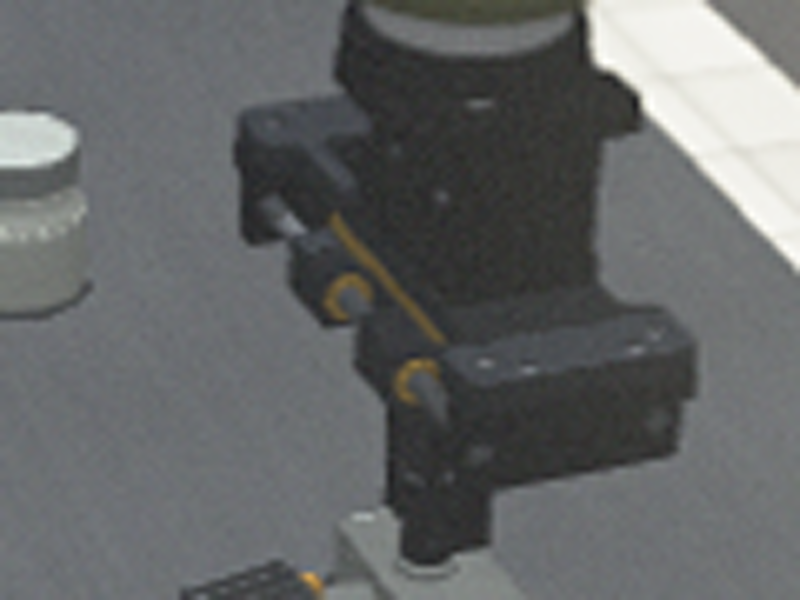

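Nearly seated; press a little further, then release and go to the right sled.

Request:
send_rows:
  commands:
    - [0,0,-0.12,0,0,0,1]
    - [0,0,-0.08,0,0,0,1]
    - [0,0,0,0,0,0,0.3]
    - [0,0,0,0,0,0,0.1]
    - [0,0,0,0,0,0,0]
    - [0,0,0,0,0,0,0]

```text
time: 20.1
ee_pos: [0.6905, 0.0938, 0.0685]
eef_rot: [-0.023, 1.0, 0.0, 0.002]
ft_force: [0.1, 0.1, -0.1]
width: 0.0362
```

Request:
send_rows:
  commands:
    - [0,0,0.5,0,0,0,0]
    - [0,0,0.9,0,0,0,0]
    - [-0.3,0,0.9,0,0,0,0.5]
    - [-0.8,-0.6,0.6,0,0,0,1]
    - [-0.9,-0.9,0,0,0,0,1]
    - [-0.9,-0.9,0,0,0,0,1]
    - [-0.9,-0.9,0,0,0,0,1]
    - [-0.9,-0.9,0,0,0,0,1]
    - [-0.9,-0.9,0,0,0,0,1]
    - [-0.9,-0.9,0,0,0,0,1]

```text
time: 20.93
ee_pos: [0.4903, -0.0842, 0.1633]
eef_rot: [-0.029, 1.0, 0.002, 0.004]
ft_force: [1.2, -0.3, 0.8]
width: 0.0025
```

```bash
python3 -c "
from h import *
go(*lane(-1,-.108),.034)
i=r.camera('side'); crop('side',i,220,180,200,150,'g9.png')
"
```

```text
t 20.93 p [ 0.4903 -0.0842  0.1633] q [-0.029   0.9996  0.0016  0.0036] F [ 1.2 -0.3  0.8] w 0.0025
delta m [-0.0186 -0.0345 -0.1293] units [-0.62 -1.15 -4.31] rot units(5deg) [-0.04  0.08 -0.05]
g9.png scale 4.0
```

View pics/g9.png

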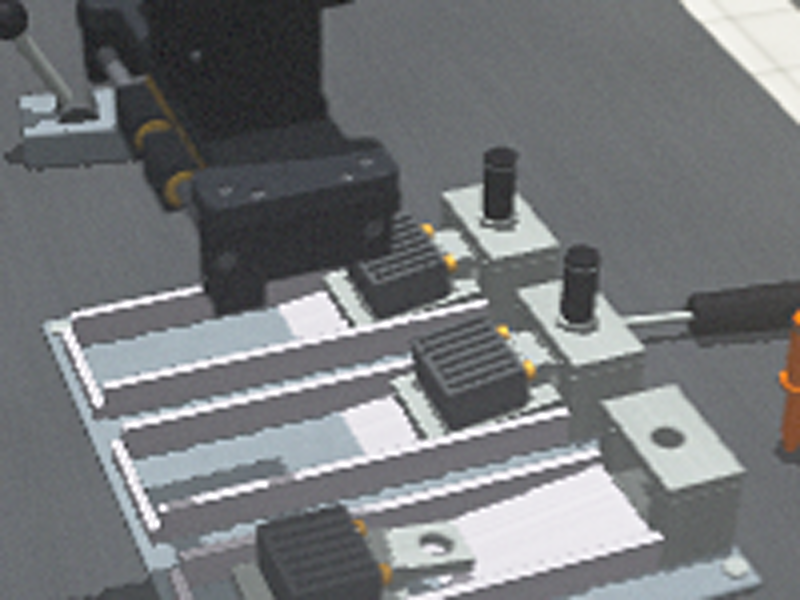

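Both left and middle pins look seated. Now the right sled.

Request:
send_rows:
  commands:
    - [-0.4,-0.6,0,0,0.08,0,1]
    - [-0.1,-0.3,-0.3,0,0,0,1]
    - [0,0,-0.7,0,0,0,1]
    - [0,0,-0.8,0,0,0,1]
    - [0,0,-0.7,0,0,0,1]
    - [0,0,-0.5,0,0,0,1]
    - [0,0,-0.3,0,0,0,1]
    - [0,0,0,0,0,0,1]

```text
time: 21.65
ee_pos: [0.4701, -0.1239, 0.0672]
eef_rot: [-0.02, 1.0, 0.003, 0.005]
ft_force: [-0.6, 0.7, 0.4]
width: 0.0003
```

```bash
python3 -c "
from h import *
go(*lane(-1,-.108),.034)
"
```

```text
t 21.65 p [ 0.4701 -0.1239  0.0672] q [-0.0205  0.9998  0.0026  0.0048] F [-0.6  0.7  0.4] w 0.0003
delta m [ 0.0016  0.0052 -0.0332] units [ 0.05  0.17 -1.11] rot units(5deg) [-0.06  0.11  0.15]
```

Request:
send_rows:
  commands:
    - [0,0.17,-0.4,-0.06,0.11,0.15,1]
    - [0,0,-0.4,0,0,0,1]
    - [0,0,-0.2,0,0,0,1]
    - [0,0,0,0,0,0,1]

```text
time: 21.98
ee_pos: [0.4728, -0.1186, 0.0391]
eef_rot: [-0.027, 1.0, -0.0, 0.002]
ft_force: [0.1, 1.3, -0.3]
width: 0.0005
```

```bash
python3 -c "
from h import *
go(*lane(-1,.025),.035)
"
```

```text
t 21.98 p [ 0.4728 -0.1186  0.0391] q [-0.0275  0.9996 -0.      0.0015] F [ 0.1  1.3 -0.3] w 0.0005
delta m [ 0.1317  0.0071 -0.0041] units [ 4.39  0.24 -0.14] rot units(5deg) [ 0.    0.04 -0.01]
```

Request:
send_rows:
  commands:
    - [0.3,0.02,-0.12,0,0,0,1]
    - [0.3,0.02,0,0,0,0,1]
    - [0.3,0.02,0,0,0,0,1]
    - [0.3,0.02,0,0,0,0,1]
    - [0.3,0.02,0,0,0,0,1]
    - [0.3,0.02,0,0,0,0,1]
    - [0.3,0.02,0,0,0,0,1]
    - [0.3,0.02,0,0,0,0,1]
    - [0.3,0.02,0,0,0,0,1]

```text
time: 22.73
ee_pos: [0.5587, -0.1132, 0.0385]
eef_rot: [-0.027, 1.0, 0.001, -0.0]
ft_force: [-1.9, -0.7, -0.7]
width: 0.0004
```

```bash
python3 -c "
from h import *
go(*lane(-1,.025),.035)
"
```

```text
t 22.73 p [ 0.5587 -0.1132  0.0385] q [-2.680e-02  9.996e-01  6.000e-04 -2.000e-04] F [-1.9 -0.7 -0.7] w 0.0004
delta m [ 0.0459  0.0018 -0.0035] units [ 1.53  0.06 -0.12] rot units(5deg) [-0.01 -0.    0.  ]
```

Request:
send_rows:
  commands:
    - [0.3,0.02,-0.08,0,0,0,1]
    - [0.3,0.02,-0.04,0,0,0,1]
    - [0.3,0.02,0,0,0,0,1]
    - [0.3,0.01,0,0,0,0,1]
    - [0.2,0.01,0,0,0,0,1]

```text
time: 23.15
ee_pos: [0.5974, -0.1124, 0.0346]
eef_rot: [-0.026, 1.0, 0.001, -0.009]
ft_force: [-20.2, -0.4, 18.4]
width: 0.0005
```

```bash
python3 -c "
from h import *
go(*lane(-1,.025),.035)
"
```

```text
t 23.15 p [ 0.5974 -0.1124  0.0346] q [-0.0259  0.9996  0.0014 -0.0094] F [-20.2  -0.4  18.4] w 0.0005
delta m [0.0071 0.001  0.0004] units [0.24 0.03 0.01] rot units(5deg) [-0.03 -0.22  0.03]
```

Request:
send_rows:
  commands:
    - [0.2,0,0.03,0,-0.1,0,1]
    - [0.15,0,0,0,0,0,1]

```text
time: 23.32
ee_pos: [0.6043, -0.1129, 0.0353]
eef_rot: [-0.025, 1.0, 0.002, -0.011]
ft_force: [-29.8, 2.8, 23.3]
width: 0.0003
```

```bash
python3 -c "
from h import *
go(*lane(-1,.025),.035)
i=r.camera('side'); crop('side',i,220,205,200,150,'r1.png')
"
```

```text
t 23.32 p [ 0.6043 -0.1129  0.0353] q [-0.0254  0.9996  0.0022 -0.0109] F [-29.8   2.8  23.3] w 0.0003
delta m [ 0.0002  0.0015 -0.0003] units [ 0.01  0.05 -0.01] rot units(5deg) [-0.04 -0.25  0.04]
r1.png scale 4.0
```

View pics/r1.png

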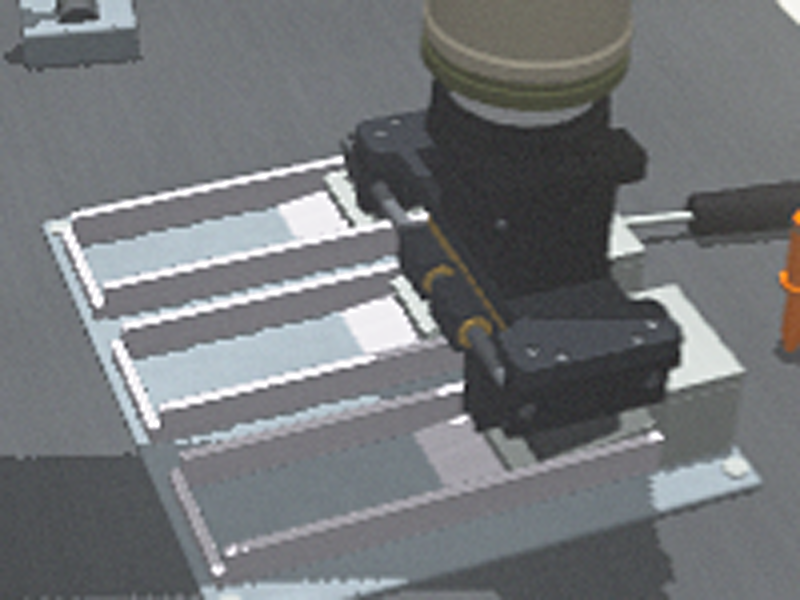

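Request:
send_rows:
  commands:
    - [0.15,0,0,0,0,0,1]
    - [0,0,0,0,0,0,1]

```text
time: 23.53
ee_pos: [0.6031, -0.1131, 0.0349]
eef_rot: [-0.025, 1.0, 0.004, -0.019]
ft_force: [-0.4, -0.3, 0.2]
width: 0.0003
```

```bash
python3 -c "
from h import *
s=st(); p=s['ee_pos'][:2]-lane(-1,0); print(p@U)
"
```

```text
t 23.53 p [ 0.6031 -0.1131  0.0349] q [-0.0248  0.9995  0.0038 -0.0191] F [-0.4 -0.3  0.2] w 0.0003
0.0235040526545936
```

Request:
send_rows:
  commands:
    - [-0.4,0,0,0,-0.1,0,1]
    - [-0.7,0,0.4,0,-0.2,0,1]
    - [-0.3,-0.2,0.9,0,-0.1,0,1]
    - [-0.3,-0.6,0.9,0,0,0,0.5]
    - [-0.5,-0.9,0.9,0,0,0,-0.5]
    - [-0.6,-0.9,0.3,0,0,0,-0.5]
    - [-0.6,-0.9,0,0,0,0,-0.5]
    - [-0.6,-0.9,0,0,0,0,-0.5]
    - [-0.4,-0.9,0,0,0,0,-0.5]
    - [-0.2,-0.7,0,0,0,0,-0.5]

```text
time: 24.37
ee_pos: [0.4728, -0.2936, 0.1458]
eef_rot: [-0.032, 0.999, 0.002, 0.008]
ft_force: [-0.7, -0.0, 0.9]
width: 0.0391
```

```bash
python3 -c "
from h import *
go(.4625,-.3405,.062)
i=r.camera('side'); crop('side',i,220,205,200,150,'r2.png')
"
```

```text
t 24.37 p [ 0.4728 -0.2936  0.1458] q [-0.0322  0.9994  0.0016  0.0076] F [-0.7 -0.   0.9] w 0.0391
delta m [-0.0103 -0.0469 -0.0838] units [-0.34 -1.56 -2.79] rot units(5deg) [-0.04  0.17 -0.12]
r2.png scale 4.0
```

View pics/r2.png

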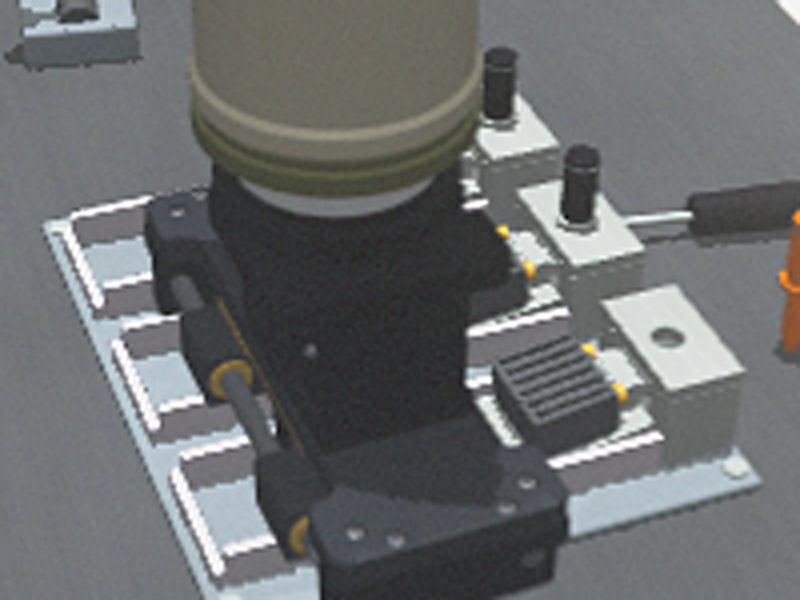

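Request:
send_rows:
  commands:
    - [-0.25,-0.7,0,0,0.15,-0.1,-0.5]
    - [-0.05,-0.5,0,0,0,0,-0.5]
    - [0,-0.2,-0.2,0,0,0,-0.5]
    - [0,0,-0.3,0,0,0,-0.5]
    - [0,0,0,0,0,0,-0.5]

```text
time: 24.83
ee_pos: [0.466, -0.345, 0.1321]
eef_rot: [-0.024, 1.0, -0.002, 0.004]
ft_force: [-0.0, -0.2, -0.5]
width: 0.0646
```

```bash
python3 -c "
from h import *
go(.4625,-.3405,.062)
"
```

```text
t 24.83 p [ 0.466  -0.345   0.1321] q [-0.0241  0.9997 -0.0018  0.0042] F [-0.  -0.2 -0.5] w 0.0646
delta m [-0.0035  0.0045 -0.0701] units [-0.12  0.15 -2.34] rot units(5deg) [0.04 0.1  0.07]
```

Request:
send_rows:
  commands:
    - [-0.12,0.15,-0.3,0.04,0.1,0.07,-0.5]
    - [0,0,-0.6,0,0,0,-0.3]
    - [0,0,-0.6,0,0,0,-0.2]
    - [0,0,-0.4,0,0,0,-0.1]
    - [0,0,-0.2,0,0,0,0]
    - [0,0,0,0,0,0,0.1]

```text
time: 25.33
ee_pos: [0.4645, -0.3323, 0.063]
eef_rot: [-0.032, 0.999, 0.002, -0.001]
ft_force: [-1.5, 0.0, 0.6]
width: 0.0441
```

```bash
python3 -c "
from h import *
go(.4625,-.3405,.062)
"
```

```text
t 25.33 p [ 0.4645 -0.3323  0.063 ] q [-0.032   0.9995  0.0022 -0.0014] F [-1.5  0.   0.6] w 0.0441
delta m [-0.002  -0.0082 -0.001 ] units [-0.07 -0.27 -0.03] rot units(5deg) [-0.05 -0.03 -0.12]
```

Request:
send_rows:
  commands:
    - [-0.06,-0.25,-0.02,-0.05,0,-0.1,0.1]
    - [0,0,0,0,0,0,0.2]

```text
time: 25.5
ee_pos: [0.4629, -0.3395, 0.0626]
eef_rot: [-0.028, 1.0, 0.0, -0.002]
ft_force: [-1.0, -0.7, -0.6]
width: 0.0378
```

```bash
python3 -c "
from h import *
go(.4625,-.3405,.062)
"
```

```text
t 25.50 p [ 0.4629 -0.3395  0.0626] q [-0.0281  0.9996  0.     -0.0016] F [-1.  -0.7 -0.6] w 0.0378
delta m [-0.0004 -0.001  -0.0006] units [-0.01 -0.03 -0.02] rot units(5deg) [ 0.   -0.04 -0.03]
```

Request:
send_rows:
  commands:
    - [0,0,0,0,0,0,1]
    - [0,0,0,0,0,0,1]
    - [0,0,0,0,0,0,1]
    - [0,0,0,0,0,0,1]

```text
time: 25.83
ee_pos: [0.464, -0.3408, 0.0649]
eef_rot: [-0.028, 1.0, -0.001, 0.0]
ft_force: [-0.3, 0.1, -0.9]
width: 0.0172
```

```bash
python3 -c "
from h import *
go(.4625,-.3405,.062)
i=r.camera('side'); crop('side',i,240,340,120,90,'r3.png')
"
```

```text
t 25.83 p [ 0.464  -0.3408  0.0649] q [-2.750e-02  9.996e-01 -9.000e-04  0.000e+00] F [-0.3  0.1 -0.9] w 0.0172
delta m [-0.0015  0.0003 -0.0029] units [-0.05  0.01 -0.1 ] rot units(5deg) [ 0.02  0.   -0.01]
r3.png scale 6.666666666666667
```

View pics/r3.png

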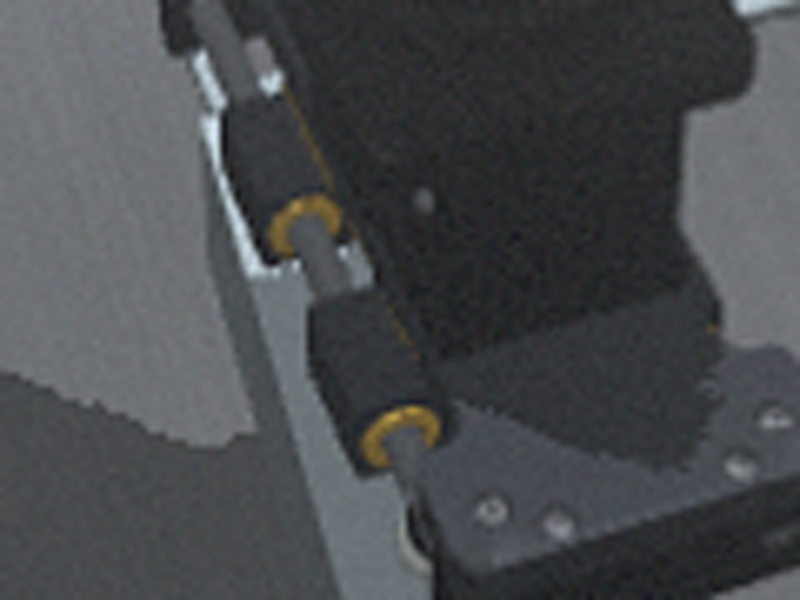

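Request:
send_rows:
  commands:
    - [0,0,0.3,0,0,0,1]
    - [0,0,0.6,0,0,0,1]
    - [0,0,0.8,0,0,0,1]
    - [0,0,0.6,0,0,0,1]
    - [0.5,0.5,0.1,0,0,0,1]
    - [0.8,0.8,0,0,0,0,1]
    - [0.8,0.8,0,0,0,0,1]
    - [0.8,0.8,0,0,0,0,1]
    - [0.8,0.8,0,0,0,0,1]
    - [0.8,0.8,0,0,0,0,1]

```text
time: 26.72
ee_pos: [0.5966, -0.2097, 0.1493]
eef_rot: [-0.018, 1.0, -0.003, 0.002]
ft_force: [-0.0, -1.2, -0.7]
width: 0.0172
```

```bash
python3 -c "
from h import *
go(.6984,-.1065,.13)
"
```

```text
t 26.72 p [ 0.5966 -0.2097  0.1493] q [-0.0183  0.9998 -0.0029  0.0018] F [-0.  -1.2 -0.7] w 0.0172
delta m [ 0.1018  0.1032 -0.0193] units [ 3.39  3.44 -0.64] rot units(5deg) [0.06 0.04 0.2 ]
```

Request:
send_rows:
  commands:
    - [0.8,0.8,0,0.05,0,0.1,1]
    - [0.8,0.8,0,0,0,0.1,1]
    - [0.7,0.7,0,0,0,0,1]
    - [0.4,0.4,0,0,0,0,1]
    - [0.1,0.1,-0.3,0,0,0,1]
    - [0,0,0,0,0,0,1]

```text
time: 27.22
ee_pos: [0.6889, -0.1113, 0.1431]
eef_rot: [-0.033, 0.999, 0.001, 0.004]
ft_force: [-0.5, -0.2, -1.5]
width: 0.0176
```

```bash
python3 -c "
from h import *
go(.6984,-.1065,.13)
i=r.camera('side'); crop('side',i,330,200,120,90,'r4.png')
"
```

```text
t 27.22 p [ 0.6889 -0.1113  0.1431] q [-3.300e-02  9.994e-01  6.000e-04  3.600e-03] F [-0.5 -0.2 -1.5] w 0.0176
delta m [ 0.0095  0.0048 -0.0131] units [ 0.32  0.16 -0.44] rot units(5deg) [-0.02  0.08 -0.14]
r4.png scale 6.666666666666667
```

View pics/r4.png

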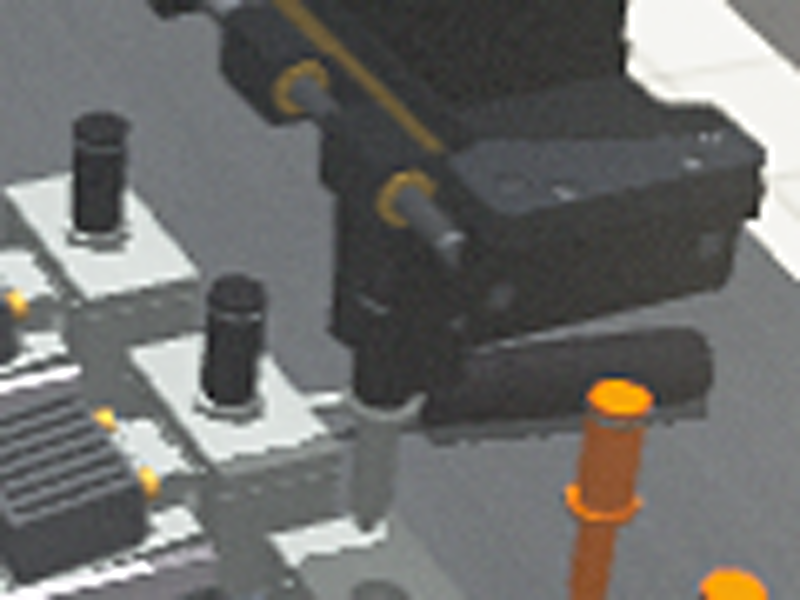

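Request:
send_rows:
  commands:
    - [0.3,0.16,-0.2,0,0.08,-0.1,1]
    - [0,0,-0.25,0,0,0,1]
    - [0,0,0,0,0,0,1]

```text
time: 27.52
ee_pos: [0.6953, -0.1128, 0.1313]
eef_rot: [-0.025, 1.0, -0.001, 0.0]
ft_force: [-0.2, -0.3, -1.8]
width: 0.017
```

```bash
python3 -c "
from h import *
go(.6984,-.1065,.13)
i=r.camera('side'); crop('side',i,350,230,90,68,'r5.png')
"
```

```text
t 27.52 p [ 0.6953 -0.1128  0.1313] q [-2.540e-02  9.997e-01 -6.000e-04  4.000e-04] F [-0.2 -0.3 -1.8] w 0.0170
delta m [ 0.0031  0.0063 -0.0013] units [ 0.1   0.21 -0.04] rot units(5deg) [0.01 0.01 0.04]
r5.png scale 8.823529411764707
```

View pics/r5.png

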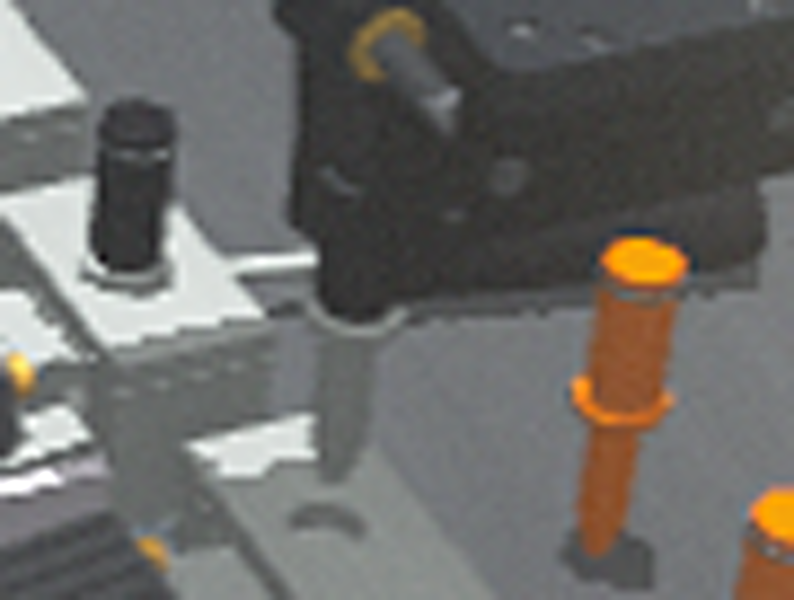

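```bash
python3 -c "
from h import *
P=lambda l:(np.array(l,float)+.5)/(794/90)-.5+[350,230]
h=onz('side',P([(327,522)]),.055)[0]
for z in (.0745,.076,.0775): t=onz('side',P([(342,481)]),z)[0]; print(t,h,(h-t)[:2],(np.array([.6953,-.1128])+(h-t)[:2]))
print(proj('side',[[.6984,-.1065,.055]]),P([(327,522)]))
"
```

```text
[ 0.6956547  -0.11464361  0.0745    ] [ 0.69877554 -0.10507739  0.055     ] [0.00312083 0.00956622] [ 0.69842083 -0.10323378]
[ 0.69470869 -0.1162934   0.076     ] [ 0.69877554 -0.10507739  0.055     ] [0.00406685 0.011216  ] [ 0.69936685 -0.101584  ]
[ 0.69376268 -0.11794318  0.0775    ] [ 0.69877554 -0.10507739  0.055     ] [0.00501286 0.01286579] [ 0.70031286 -0.09993421]
[[386.76053608 289.21690435]] [[386.62216625 288.72544081]]
```

Request:
send_rows:
  commands:
    - [0.08,0.23,-0.15,0,0,0,1]
    - [0,0,0,0,0,0,1]

```text
time: 27.73
ee_pos: [0.6968, -0.1078, 0.128]
eef_rot: [-0.024, 1.0, -0.001, 0.001]
ft_force: [-0.6, 0.4, -1.2]
width: 0.0173
```

```bash
python3 -c "
from h import *
go(.6976,-.106,.118)
i=r.camera('side'); crop('side',i,350,230,90,68,'r6.png')
"
```

```text
t 27.73 p [ 0.6968 -0.1078  0.128 ] q [-2.390e-02  9.997e-01 -7.000e-04  1.000e-03] F [-0.6  0.4 -1.2] w 0.0173
delta m [ 0.0008  0.0018 -0.01  ] units [ 0.03  0.06 -0.33] rot units(5deg) [0.02 0.02 0.07]
r6.png scale 8.823529411764707
```

View pics/r6.png

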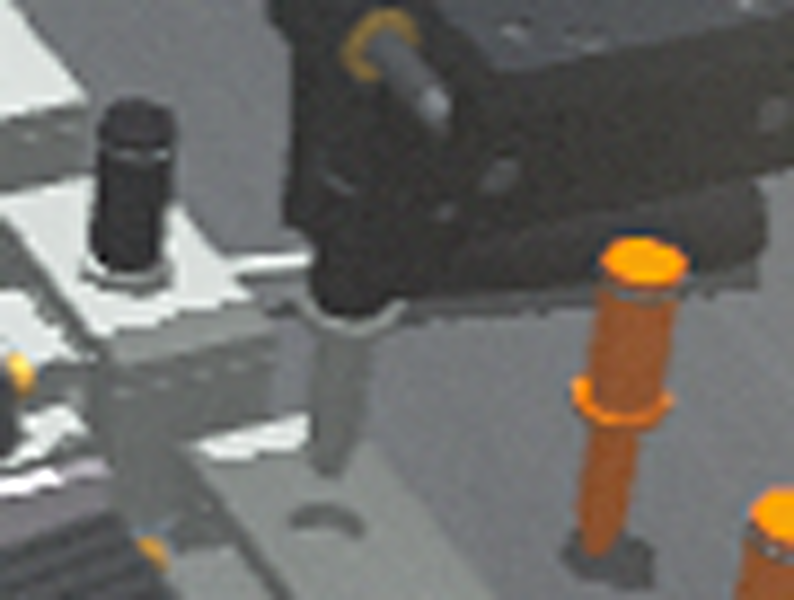

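Request:
send_rows:
  commands:
    - [0.03,0.06,-0.3,0,0,0.05,1]
    - [0,0,0,0,0,0,1]

```text
time: 27.95
ee_pos: [0.6976, -0.1079, 0.1199]
eef_rot: [-0.026, 1.0, -0.001, 0.002]
ft_force: [-0.4, 0.4, -1.4]
width: 0.0169
```

```bash
python3 -c "
from h import *
go(.6976,-.106,.1)
"
```

```text
t 27.95 p [ 0.6976 -0.1079  0.1199] q [-0.0255  0.9997 -0.0014  0.0018] F [-0.4  0.4 -1.4] w 0.0169
delta m [-0.      0.0019 -0.0199] units [-0.    0.06 -0.66] rot units(5deg) [0.03 0.04 0.03]
```

Request:
send_rows:
  commands:
    - [0,0.09,-0.2,0,0,0,1]
    - [0,0,-0.15,0,0,0,1]
    - [0,0,0,0,0,0,1]

```text
time: 28.2
ee_pos: [0.6975, -0.1052, 0.1083]
eef_rot: [-0.026, 1.0, -0.001, 0.002]
ft_force: [-0.0, 0.1, -0.9]
width: 0.0173
```

```bash
python3 -c "
from h import *
go(.6976,-.106,.1)
"
```

```text
t 28.20 p [ 0.6975 -0.1052  0.1083] q [-0.0256  0.9997 -0.0015  0.0019] F [-0.   0.1 -0.9] w 0.0173
delta m [ 0.0001 -0.0008 -0.0083] units [ 0.   -0.03 -0.28] rot units(5deg) [0.03 0.04 0.03]
```

Request:
send_rows:
  commands:
    - [0,-0.03,-0.25,0,0,0,1]
    - [0,0,-0.25,0,0,0,1]
    - [0,0,-0.2,0,0,0,1]

```text
time: 28.45
ee_pos: [0.6981, -0.1061, 0.0865]
eef_rot: [-0.026, 1.0, -0.002, 0.003]
ft_force: [0.0, -0.6, -0.6]
width: 0.0169
```

```bash
python3 -c "
from h import *
go(.6976,-.106,.07)
"
```

```text
t 28.45 p [ 0.6981 -0.1061  0.0865] q [-0.0257  0.9997 -0.0016  0.0027] F [ 0.  -0.6 -0.6] w 0.0169
delta m [-0.0005  0.0001 -0.0165] units [-0.02  0.   -0.55] rot units(5deg) [0.03 0.06 0.03]
```

Request:
send_rows:
  commands:
    - [0,0,-0.25,0,0,0,1]
    - [0,0,-0.25,0,0,0,1]
    - [0,0,-0.1,0,0,0,1]

```text
time: 28.7
ee_pos: [0.6987, -0.1063, 0.0686]
eef_rot: [-0.026, 1.0, -0.001, 0.003]
ft_force: [-12.6, 4.1, 37.2]
width: 0.0173
```

```bash
python3 -c "
from h import *
go(.6976,-.106,.07)
i=r.camera('side'); crop('side',i,330,200,120,90,'r7.png')
"
```

```text
t 28.70 p [ 0.6987 -0.1063  0.0686] q [-0.0257  0.9997 -0.0014  0.0035] F [-12.6   4.1  37.2] w 0.0173
delta m [-0.0011  0.0003  0.0014] units [-0.04  0.01  0.05] rot units(5deg) [0.03 0.08 0.03]
r7.png scale 6.666666666666667
```

View pics/r7.png

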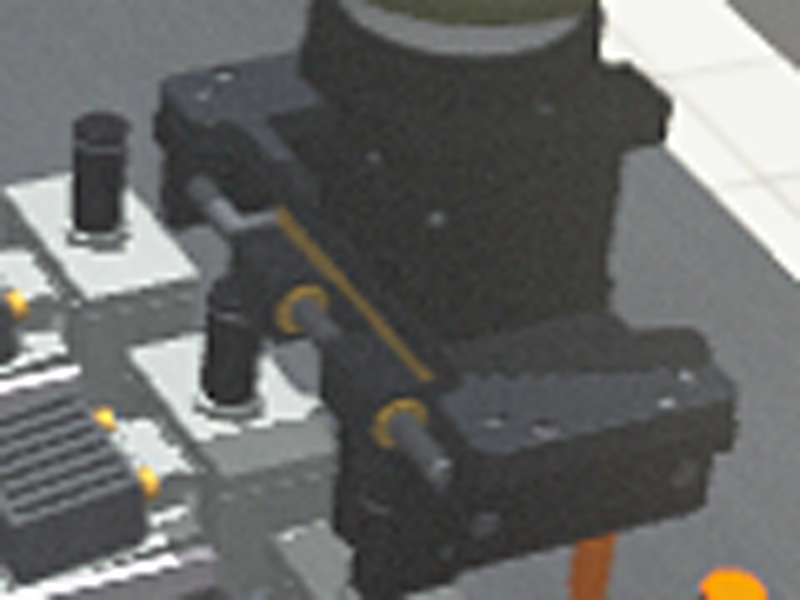

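Request:
send_rows:
  commands:
    - [0,0,0,0,0,0,1]
    - [0,0,0,0,0,0,0.3]
    - [0,0,0,0,0,0,0.1]
    - [0,0,0,0,0,0,0]
    - [0,0,0,0,0,0,0]
    - [0,0,0.5,0,0,0,0]
    - [0,0,0.9,0,0,0,0]
    - [-0.2,0,0.9,0,0,0,0.5]
    - [-0.6,0,0.7,0,0,0,1]
    - [-0.9,0,0,0,0,0,1]

```text
time: 29.58
ee_pos: [0.6476, -0.1057, 0.1611]
eef_rot: [-0.026, 1.0, -0.002, 0.002]
ft_force: [0.3, -0.0, 0.5]
width: 0.0305
```

Request:
send_rows:
  commands:
    - [-0.9,0.1,0,0,0,0,1]
    - [-0.9,0.4,0,0,0,0,1]
    - [-0.9,0.6,0,0,0,0,1]
    - [-0.9,0.8,0,0,0,0,1]
    - [-0.9,0.9,0,0,0,0,1]
    - [-0.6,0.9,0,0,0,0,1]
    - [-0.4,0.9,0,0,0,0,1]
    - [-0.2,0.9,0,0,0,0,1]
    - [0,0.9,0,0,0,0,1]
    - [0,0.9,0,0,0,0,1]

```text
time: 30.42
ee_pos: [0.4657, 0.1106, 0.174]
eef_rot: [-0.019, 1.0, -0.001, 0.009]
ft_force: [0.5, 0.3, -0.1]
width: 0.0005
```

```bash
python3 -c "
from h import *
go(.425,.335,.08,-.11)
i=r.camera('side'); crop('side',i,220,180,200,150,'f1.png')
j=r.camera('top'); crop('top',j,250,200,133,100,'f2.png')
cv2.imwrite('pics/f0.png',i)
"
```

```text
t 30.42 p [0.4657 0.1106 0.174 ] q [-1.860e-02  9.998e-01 -5.000e-04  9.000e-03] F [ 0.5  0.3 -0.1] w 0.0005
delta m [-0.0407  0.2244 -0.094 ] units [-1.36  7.48 -3.13] rot units(5deg) [ 0.02  0.21 -1.69]
f1.png scale 4.0
f2.png scale 6.0
```

View pics/f1.png

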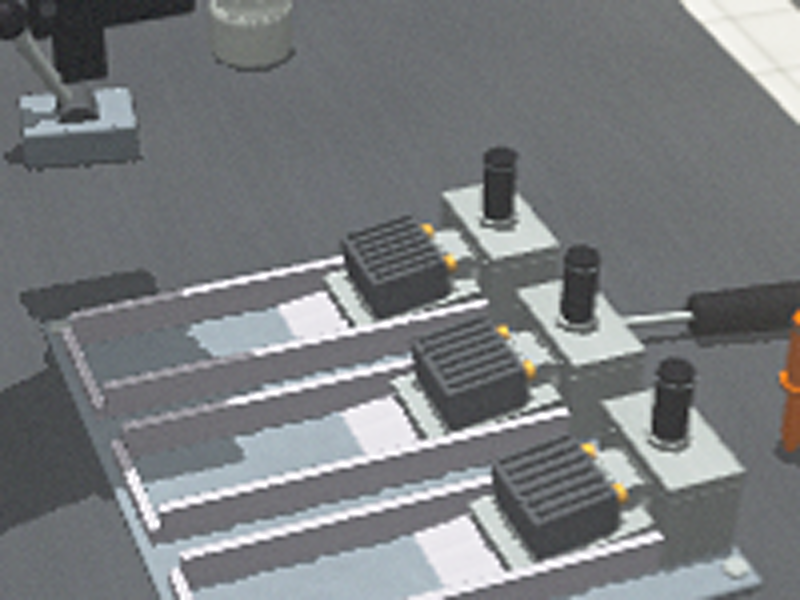

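View pics/f2.png

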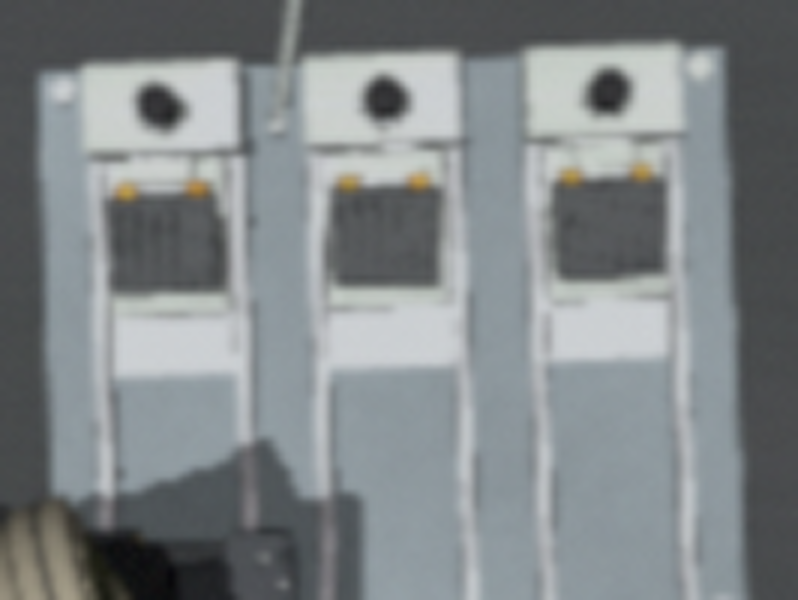

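Request:
send_rows:
  commands:
    - [-0.2,0.9,0,0,0.1,-0.2,1]
    - [-0.2,0.9,0,0,0.1,-0.2,1]
    - [-0.2,0.9,0,0,0,-0.2,1]
    - [-0.2,0.9,0,0,0,-0.2,1]
    - [-0.2,0.9,0,0,0,-0.2,1]
    - [-0.2,0.9,0,0,0,-0.2,1]
    - [-0.2,0.7,0,0,0,-0.2,1]
    - [0,0.4,0,0,0,0,1]
    - [0,0.1,0,0,0,0,1]
    - [0,0,0,0,0,0,1]

```text
time: 31.35
ee_pos: [0.4252, 0.315, 0.1825]
eef_rot: [0.046, 0.999, 0.001, 0.004]
ft_force: [-0.8, -0.7, -0.3]
width: 0.0004
```

```bash
python3 -c "
from h import *
go(.415,.335,.08,-.11)
"
```

```text
t 31.35 p [0.4252 0.315  0.1825] q [0.0462 0.9989 0.0013 0.0038] F [-0.8 -0.7 -0.3] w 0.0004
delta m [-0.0102  0.02   -0.1025] units [-0.34  0.67 -3.42] rot units(5deg) [-0.03  0.09 -0.2 ]
```

Request:
send_rows:
  commands:
    - [-0.4,0.6,0,0,0.09,-0.15,1]
    - [0,0.05,-0.3,0,0,0,1]
    - [0,0,-0.7,0,0,0,1]
    - [0,0,-0.7,0,0,0,1]
    - [0,0,-0.6,0,0,0,1]
    - [0,0,-0.4,0,0,0,1]
    - [0,0,-0.2,0,0,0,1]
    - [0,0,0,0,0,0,1]

```text
time: 32.02
ee_pos: [0.4212, 0.3224, 0.0942]
eef_rot: [0.058, 0.998, 0.001, 0.003]
ft_force: [0.0, -0.3, 0.5]
width: 0.0005
```

```bash
python3 -c "
from h import *
go(.525,.324,.08,-.11)
i=r.camera('side'); crop('side',i,160,60,200,150,'l5.png')
"
```

```text
t 32.02 p [0.4212 0.3224 0.0942] q [5.840e-02 9.983e-01 7.000e-04 2.600e-03] F [ 0.  -0.3  0.5] w 0.0005
delta m [ 0.1038  0.0016 -0.0142] units [ 3.46  0.05 -0.47] rot units(5deg) [-0.01  0.06  0.08]
l5.png scale 4.0
```

View pics/l5.png

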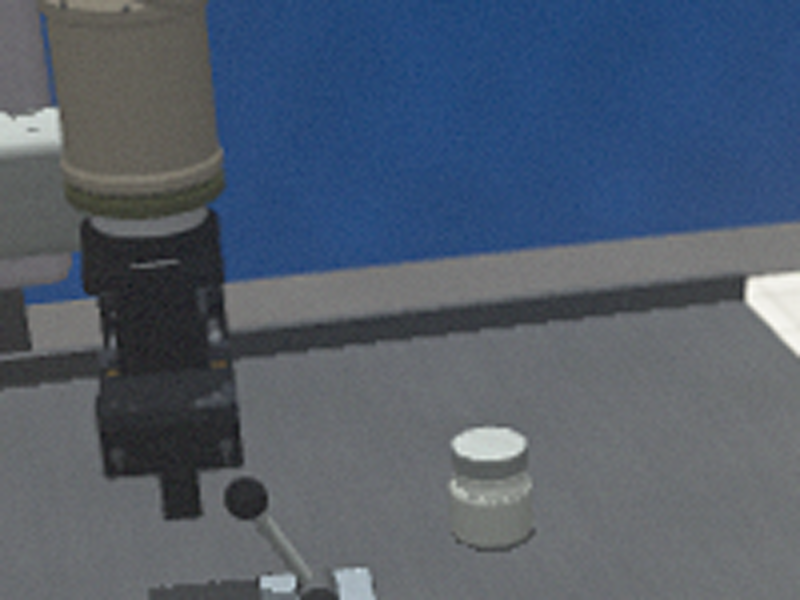

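Request:
send_rows:
  commands:
    - [0,0.35,-0.35,0,0.06,0.08,1]
    - [0.2,0,-0.1,0,0,0,1]
    - [0.4,-0.03,0,0,0,0,1]
    - [0.4,-0.04,0,0,0,0,1]
    - [0.4,-0.04,0,0,0,0,1]
    - [0.4,-0.04,0,0,0,0,1]
    - [0.4,-0.04,0,0,0,0,1]
    - [0.3,-0.04,0,0,0,0,1]

```text
time: 32.73
ee_pos: [0.5075, 0.3239, 0.0886]
eef_rot: [0.056, 0.998, 0.003, 0.003]
ft_force: [-1.9, 0.9, -2.0]
width: 0.0005
```

```bash
python3 -c "
from h import *
go(.52,.324,.08,-.11)
i=r.camera('side'); crop('side',i,160,60,200,150,'l6.png')
"
```

```text
t 32.73 p [0.5075 0.3239 0.0886] q [0.0557 0.9984 0.0035 0.0034] F [-1.9  0.9 -2. ] w 0.0005
delta m [ 0.0125  0.0001 -0.0086] units [ 0.42  0.   -0.29] rot units(5deg) [-0.08  0.08  0.02]
l6.png scale 4.0
```

View pics/l6.png

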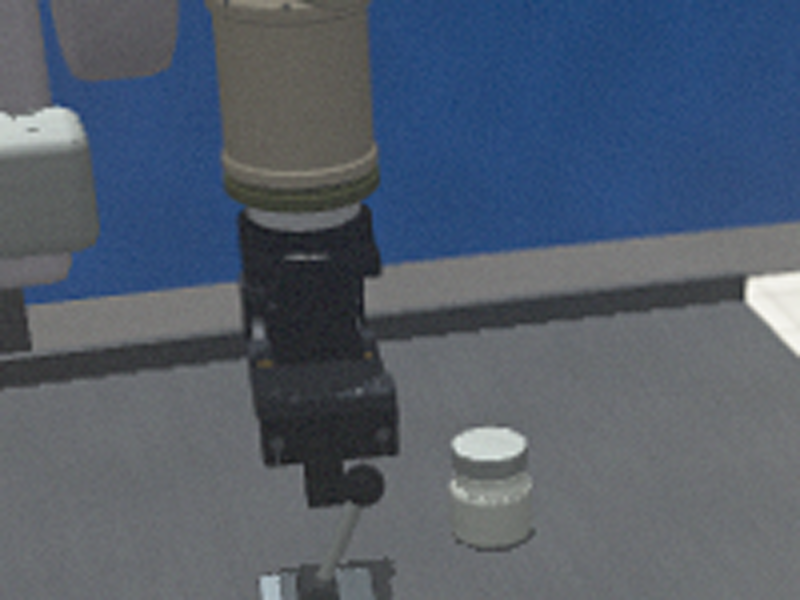

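Request:
send_rows:
  commands:
    - [0.25,-0.02,-0.2,0,0,0,1]
    - [0.3,-0.03,-0.1,0,0,0,1]
    - [0.25,-0.02,0,0,0,0,1]

```text
time: 33.03
ee_pos: [0.5153, 0.3264, 0.0814]
eef_rot: [0.052, 0.999, 0.003, -0.014]
ft_force: [-37.9, -11.9, 26.4]
width: 0.0003
```

At the far stop (38 N). Hold briefly, back off, and look.

Request:
send_rows:
  commands:
    - [0,0,0,0,0,0,1]
    - [0,0,0,0,0,0,1]
    - [0,0,0,0,0,0,1]
    - [-0.5,0,0,0,0,0,1]
    - [-0.6,0.05,0.2,0,0,0,1]
    - [-0.4,0,0.9,0,0,0,1]
    - [0,0,0.9,0,0,0,1]
    - [0,0,0.9,0,0,0,1]
    - [0,0,0.4,0,0,0,1]
    - [0,0,0,0,0,0,1]

```text
time: 33.87
ee_pos: [0.4692, 0.3247, 0.1828]
eef_rot: [0.053, 0.998, 0.001, -0.015]
ft_force: [0.5, 0.8, -0.3]
width: 0.0006
```

```bash
python3 -c "
from h import *
st()
i=r.camera('side'); crop('side',i,160,60,240,180,'l7.png'); cv2.imwrite('pics/fin_s.png',i)
j=r.camera('top'); cv2.imwrite('pics/fin_t.png',j)
"
```

```text
t 33.87 p [0.4692 0.3247 0.1828] q [ 0.0529  0.9985  0.0011 -0.0152] F [ 0.5  0.8 -0.3] w 0.0006
l7.png scale 3.3333333333333335
```

View pics/l7.png

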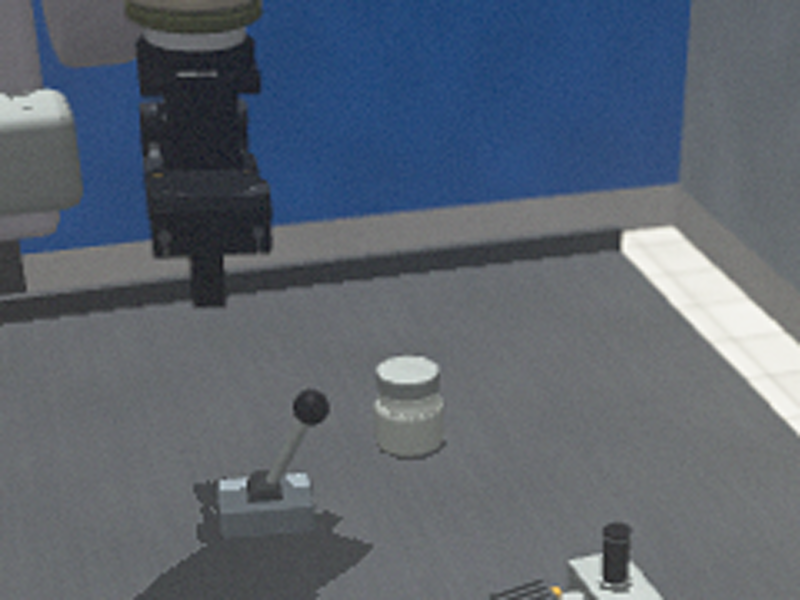

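View pics/fin_s.png

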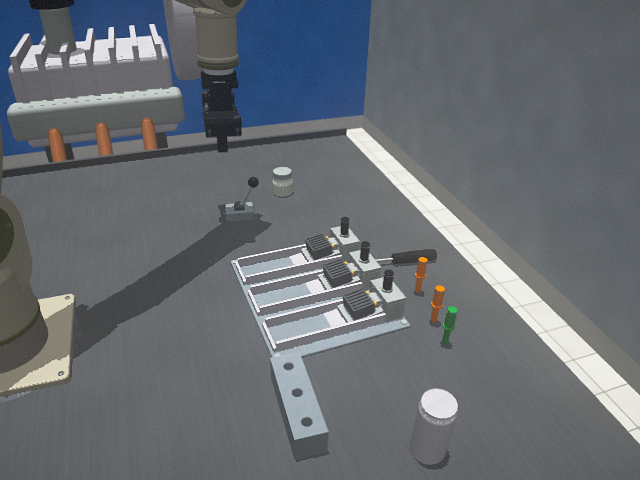

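View pics/fin_t.png

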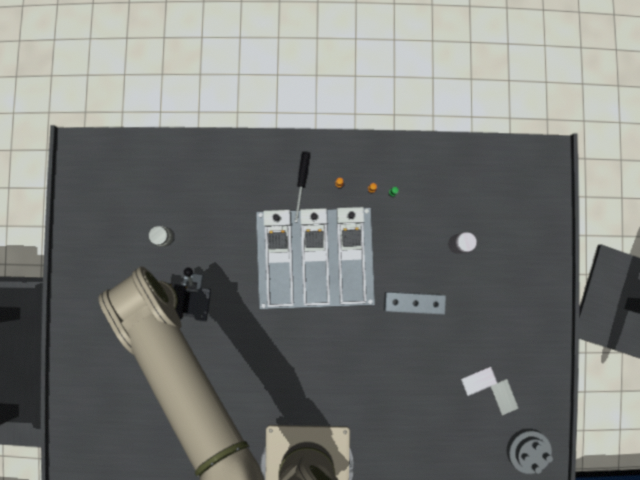

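```bash
python3 -c "
from h import *
yaw=-.113; b=np.array([.5,.3265])
for a in (0,.7,.8,.9,1.0):
    l=a-.5; p=b+.08*np.sin(l)*np.array([np.cos(yaw),np.sin(yaw)]); print(a,proj('side',[[*p,.022+.08*np.cos(l)]]))
print('start',[248.9,180.6],'off',[160+245/4,60+497/4],'now',[253.3,182.1])
"
```

```text
0 [[220.89871379 184.83817306]]
0.7 [[243.26153881 179.90288254]]
0.8 [[246.51618067 180.36729305]]
0.9 [[249.6775899  181.11980731]]
1.0 [[252.71202428 182.15034659]]
start [248.9, 180.6] off [221.25, 184.25] now [253.3, 182.1]
```

```bash
python3 -c "
from h import *
print(r.close_job())"
```

```text
the job is handed in; nothing more can be done
None
```

All three modules are docked and pinned, and the lever is back on. I handed the job in at about 34 s of the 210 s allowed; handing in reports no verdict.

**What I did**
- I pulled the lever fully off and then pushed each sled up against its stop.
- The left bay's pin went to the middle bay, the right bay's to the left, and the rack pin to the right, so no pin was left over.
- I threw the lever back on only after all three were pinned.

**Last checks**
- **Lever:** the knob's pixel position matches about 1.0 rad on, and about 0 rad while it was off.
- **Sleds:** in the top view all three sit at the same distance from their clevises. The pusher stopped at about 24–25 mm up-lane in every bay.
- **Pins:** all three look upright, with their collars on the clevises. I pressed the right pin home against 37 N. The left and middle pins went down with almost no force, so I judged those two from the pictures.
- **Bystanders:** the can, jar and screwdriver look unmoved.
- **Robot:** the gripper is clear of everything, at about 18 cm height.

**Forces:** the highest was about 55 N along the push (about 74 N in total), at the closed fingertips when the left sled met its stop. That is under the 120 N wrist limit. It is over the 40 N limit for the arm or gripper body, but only the fingertips touched. The two camera views put the clevis hole up to about 2 mm apart in x, within the stated calibration.

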